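Take a test gauge off its quick coupling

ROBOT

A 7-joint arm with a two-finger parallel gripper is mounted at the origin on the work surface. World frame = base frame: x ahead of the robot, y to its left, z up, the work surface at z = 0. Lengths are in m, angles in rad, forces in N, time in s.
With the tool pointing down it reaches from about 0.35 to 0.9 m from the base axis. Payload 8.1 kg.
Tool frame: the origin (TCP) lies at the very end of the fingers, on their centre line; the grasp point (between the pads) lies 19 mm behind it; x points along the fingers, y is the direction in which the jaws open and shut, and the axes are right-handed (so a half turn about x gives the same grasp; the last joint's range is limited). The gripper opens to 92 mm and grips with 3 to 60 N. Pads are 19 mm wide; open, the fingers measure 130 mm over their backs; the gripper's body (75 mm by 190 mm) begins 47 mm behind the grasp point.
Start: joints at [1.17, 0.434, 0.025, 1.573, -0.012, 1.134, -0.075], TCP at [0.183, -0.598, 0.227] pointing down, gripper open.
Joint ranges: [-2.62, 2.62], [-0.44, 2.09], [-1.27, 1.32], [0.08, 2.57], [-1.32, 4.46], [0.12, 2], [-2.74, 2.74]. Speed limits (rad/s): [2.22, 2.22, 3.01, 3.01, 3.14, 3.14, 3.14].

INTERFACE

Orientations are given as a rotation vector (axis times angle).
In Python, from cell import arm gives the robot as it stands.
- The arm moves only by the tool servo_tool, never from a script. Its argument "plan" is a list of rows, each a list of 2 entries, a list of its own where there are three numbers: the shift along the world's x, y, z in cm, then the turn, a rotation vector about the world's x, y, z in degrees. A call has 1 to 12 rows; each row is the pose to reach, as a shift and turn from the pose measured when the call began; what a row does not reach only later rows make up. A row lasts 1/10 s, in which the tool goes at most 50 mm and 8.59 degrees, less where a joint would pass 70% of its speed; a pose out of reach is approached as far as the arm can. A call with a gripper value outside its range is refused whole. "grip" is the opening, from 0 (shut) to 1 (fully open), set as the call begins (left out, the last holds). The fingers move at their own pace and stop on an object; "squeeze" is the grip in N (left out, the last holds). Time passes only in rows, so rows that repeat a pose let the fingers close. It gives the time, the measured TCP pose, the force and the opening at its end, in the units of the state.
- arm.observe(): the state, without advancing time (a new reading comes with each control period).
- arm.get_image(name): name is "scene" or "top"; returns a dict with "frame" (384x512x3 uint8, blue, green, red), "fx", "fy", "cx", "cy" (pixels), "position" and "rotation" of the camera in the world. Camera axes: x right, y down, z forward; pixel columns grow to the right and rows downward; lengths in m; the calibration is good to about 2 mm. A picture is of the moment at which its call begins. There is no depth.
- arm.sign_off(): hands the job in, once; it reports no verdict.
Trained networks look in a picture, given as the dict that the camera call returned (one of the last four; its "shot" number tells which), for a name from the list of things; names that differ only in an ending like _2 or _b are one class to them, and where a whole thing is asked for, a point or a joint stands for the part that bears it (a point fixed in the world has none). Each returns a list of dicts, best first, with "score" (0 to 1); they miss things now and then, are a little off and sometimes report something else, mostly with a low value. They report only what shows in the picture. A call takes as long as a camera call.
- arm.search_frame(picture, query): "at" ([column, row] in pixels, amid what is visible of it).
- arm.trace(picture, query): "pixels" (384x512 bool, what is visible of it) and "at" ([column, row] in pixels, amid what is visible of it).
The state is a dict: "clock": time; "joints": joint angles; "dq": joint speeds; "joint_efforts": joint torques, N m; "position": TCP position; "ee_rot": TCP orientation; "force": force on the tool from outside, world axes, zero at the start; "ft_torque": the same for the moment, N m; "width": opening from 0.0 (shut) to 1.0 (fully open).
Only numpy, scipy, OpenCV 4.12 (cv2) and the standard library are available. Lean on these libraries where they do the work, as an engineer would, in place of code of your own. Each camera call takes 0.05 s, during which the arm holds its last target.

TASK

The gearbox housing has passed its leak test and has been vented. Disconnect the test gauge from the quick coupling on its side: pull the sprung sleeve back until the nipple lets go, draw the gauge out and see that the sleeve springs fully forward again. Then lay the gauge gently in its open case, in the outline cut for it, and leave everything else on the bench where it is.

Things in the scene. Friction and masses are not known exactly. Their poses are not given: they have to be found in the camera images.
- housing: Cast-aluminium gearbox bell housing, 316 mm across its flange, 132 mm tall, fixed with the flange down on the bench. Origin: centre of its underside. The coupling stands on its sloping side, towards its +x, leaning 45 degrees outward.
- coupling: Fixed socket of the quick coupling. Origin: where its axis leaves the housing. z: along the axis, out of the housing, 45 degrees above level; the nipple comes out towards +z. Along z: aluminium boss (52 mm wide) to 14 mm, brass hexagon (37 mm over corners) to 34, bare body (28 mm wide) to 46, sleeve 46 to 88.
- mouth (a point): Centre of the socket's mouth, 92 mm along the coupling's z. The bore is 23 mm wide; at the start the gauge's nipple sits 44 mm deep in it.
- sleeve_mid (a point): Centre (on the axis) of the knurled dark steel sleeve round the socket: a cylinder, 38 mm in diameter, 42 mm long, axes as the coupling's. Held back past 7 mm, its jaws free the nipple and a spring valve pushes the gauge out by 9 mm within half a second; there it stays, lightly gripped. If the sleeve is let go sooner it locks again.
- sleeve (a joint): Sleeve's retraction, m: 0 forward (locks a nipple), 0.010 back at its stop, towards the housing (the coupling's -z). A spring (8 N in front, 13 N at the stop) drives it forward. After the gauge has popped out 9 mm, a released sleeve comes only to about 0.007, its jaws riding on the nipple; it springs to 0 as the nipple is drawn out (about 8 N).
- gauge: Test gauge on a rigid stem, loose, 158 mm long, 0.38 to 0.54 kg, round about z, balance point at 105 mm. Origin: nipple's tip; z: towards the dial. Along z: steel nipple (22 mm wide, grooved) to 48 mm, brass hexagon (32 mm over corners) to 58, stem to 124, round head (80 mm wide) to 158. At the start plugged into the coupling, its origin 48 mm along the coupling's z, z axes alike.
- stem_mid (a point): Point on the gauge's axis 82 mm from the nipple's tip, on the bare brass stem (20 mm diameter, 58 to 118 mm from the tip), the place to grip it. Axes as the gauge's.
- case: The gauge's open black case, fixed, 194 mm along x, 156 along y, 50 high. Origin: centre of its underside. Its lid lies flat on the bench on the +y side (20 mm high, to y = 240 mm). Grey foam (top at 46 mm) has the gauge's outline: head pocket x 39 to 85 mm, 92 wide; stem channel x 25 to 39, 32 wide, floor at 36; nipple channel x -85 to -33, 34 wide, floor at 35.
- bed (a point): Where the gauge's stem_mid lies when it is properly home in the case: 46 mm above the bench, on the case's middle line (case x = 3 mm). The gauge then lies level, its z along the case's +x, with 5 mm of play all round. A cross slot in the foam leaves room for fingers here: case x -33 to 25 mm, 148 mm wide, floor 5 mm above the bench.
- bearing: Bystander, not part of the job: steel ball bearing, 72 mm diameter, 20 mm high, lying flat. Origin: centre of its underside.
- gear: Bystander, not part of the job: steel gear wheel, 88 mm diameter, 30 mm high, lying flat. Origin: centre of its underside.
- screwdriver: Bystander, not part of the job: screwdriver, 200 mm long, lying. Origin: centre of its underside.
- spanner: Bystander, not part of the job: steel spanner, 190 mm long, lying. Origin: centre of its underside.
- mallet: Bystander, not part of the job: mallet with a wooden handle and black rubber head, 260 mm long, lying. Origin: centre of its underside.
- oil_bottle: Bystander, not part of the job: grey bottle, 72 mm diameter, 200 mm tall. Origin: centre of its underside.
- pinion: Bystander, not part of the job: toothed steel shaft standing on end, 48 mm diameter, 140 mm tall. Origin: centre of its underside.

How it is judged:
On the way, in this order (a step that is already met when the one before it is completed fails the run):
1. the sleeve is pulled back far enough for the jaws to let go (more than 6 mm of its 10 mm) (value of joint sleeve above 0.006 m), for 0.1 s.
2. the nipple is drawn right out of the socket and the sleeve has sprung forward (within 1.5 mm) (z of gauge in the frame of coupling above 0.095 m and value of joint sleeve below 0.0015 m), for 0.1 s.
At the end, for the whole second after the job is handed in: The gauge lies at rest in its outline in the case: tip 71 to 87 mm to -x of the case's centre and within 9 mm of its middle line, axis 40 to 52 mm above the bench and within 7 degrees of the case's x axis; the coupling's sleeve is forward within 1.5 mm (x of gauge in the frame of case between -0.087 and -0.071 m and y of gauge in the frame of case between -0.009 and 0.009 m and z of gauge in the frame of case between 0.04 and 0.052 m and angle between the z axis of gauge and the x axis of case, either way round below 0.12 rad and linear speed of gauge below 0.02 m/s and value of joint sleeve below 0.0015 m); the robot touches nothing.
It fails at once if a bystander is moved more than 30 mm (distance of any of bearing, gear, screwdriver, spanner, mallet, oil_bottle, pinion from where it was at the start of the episode above 0.03 m).
It fails at once if the gauge drops into its case (faster than 0.5 m/s within 100 mm above the bench there) (z of stem_mid in the frame of case below 0.1 m and horizontal distance between stem_mid and bed below 0.06 m and linear speed of gauge above 0.5 m/s).
It fails at once if the gauge is banged or pressed hard into its case (contact over 60 N) (contact force between gauge and case above 60 N).
It also fails if it takes over 48 s, if anything falls off the work surface, if the arm or the gripper's body presses on something with over 40 N, if the wrist force passes 120 N, or if a joint passes its speed limit or range.

## Working session

There is one attempt and no reset: what is moved stays moved. The work goes in short steps, Python scripts to look and compute and a tool call to move; the robot and the scene stay as the last step left them, time stands still between calls to the robot, and variables do not carry over. Pictures are saved under pics/ and viewed, and the job is handed in when it is done.

Besides the shell and the picture viewer there is one more tool, called by a JSON object that holds its "fn" and its "kwargs". servo_tool: Moves the arm, as the interface text tells. Its arguments: {"type":"object","properties":{"plan":{"type":"array","items":{"type":"array"}},"grip":{"type":"number"},"squeeze":{"type":"number"}},"required":["plan"]}

```bash
ls; mkdir -p pics
python3 - <<'E'
from cell import arm
import cv2,numpy as np
s=arm.observe(); print(s)
for n in ["scene","top"]:
    p=arm.get_image(n); cv2.imwrite(f"pics/{n}0.png",p["frame"]); print(n,p["fx"],p["cx"],p["cy"],p["position"],np.round(p["rotation"],4).tolist(),p["shot"])
    for q in ["housing","coupling","gauge","case","mouth","sleeve_mid","stem_mid","bed"]:
        try:
            print(q,[(np.round(d["at"],1).tolist(),round(d["score"],2)) for d in arm.search_frame(p,q)[:2]])
        except Exception as e: print(q,e)
E
```

```text
pics
{'clock': 0.0, 'joints': array([ 1.17038457,  0.43521797,  0.0249589 ,  1.57411534, -0.01161009,
        1.13401408, -0.07507586]), 'dq': array([ 0.00081303, -0.00270704,  0.00141732, -0.00139634, -0.00191998,
        0.00199255,  0.00078248]), 'joint_efforts': array([-2.82455294e-04, -6.67845941e+01,  9.84624512e-01, -3.14461684e+01,
       -6.06983900e-02,  4.30359878e-02,  1.41128753e-04]), 'position': array([ 0.18319263, -0.59699588,  0.22594088]), 'ee_rot': array([ 2.06154801,  0.31091772, -2.06231341]), 'force': array([-0.17933791, -0.45027748,  0.30444194]), 'ft_torque': array([ 0.01050119, -0.02454259,  0.03124542]), 'width': 1.0021713701380577}
scene 391.8999158514515 261.53329047541723 187.3088873155285 [1.28732898 0.30061712 0.79141594] [-1.2553, -2.1346, 1.0121] 1
housing [([379.0, 246.4], 0.77)]
coupling [([331.2, 210.3], 0.65)]
gauge [([300.7, 175.4], 0.62)]
case [([193.8, 217.1], 0.68)]
mouth [([330.2, 209.1], 0.65), ([195.8, 221.4], 0.29)]
sleeve_mid [([330.3, 208.5], 0.72)]
stem_mid [([302.2, 179.0], 0.66)]
bed [([196.2, 219.3], 0.67)]
top 464.737087990163 257.0168866385719 185.1241193984665 [ 0.42891075 -0.09017205  1.34589369] [-2.1897, 2.1352, -0.1017] 2
housing [([145.5, 215.2], 0.65)]
coupling [([187.8, 201.6], 0.64)]
gauge [([319.5, 163.2], 0.61), ([220.0, 191.0], 0.58)]
case [([318.1, 163.6], 0.88)]
mouth [([186.6, 202.0], 0.82), ([322.2, 164.1], 0.64)]
sleeve_mid [([191.9, 200.5], 0.71)]
stem_mid [([219.9, 186.7], 0.61)]
bed [([321.9, 164.1], 0.87), ([188.0, 114.9], 0.36)]
```

View pics/scene0.png

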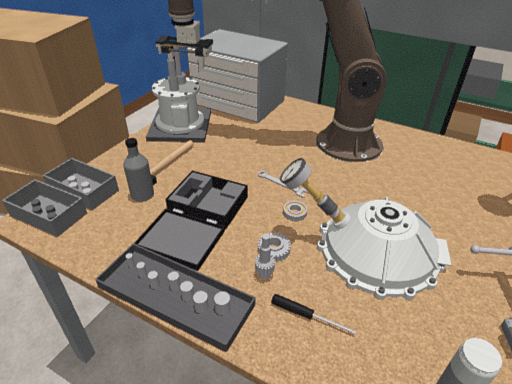

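View pics/top0.png

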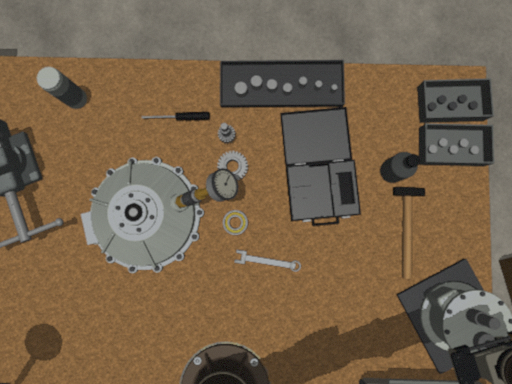

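```bash
cat > h.py <<'E'
import numpy as np,cv2
from scipy.spatial.transform import Rotation as R
def proj(p,X):
    X=np.atleast_2d(X); Rm=R.from_rotvec(p["rotation"]).as_matrix()
    c=(X-p["position"])@Rm
    return np.c_[p["fx"]*c[:,0]/c[:,2]+p["cx"],p["fy"]*c[:,1]/c[:,2]+p["cy"]]
def ray(p,uv):
    Rm=R.from_rotvec(p["rotation"]).as_matrix()
    d=Rm@np.array([(uv[0]-p["cx"])/p["fx"],(uv[1]-p["cy"])/p["fy"],1]); return d/np.linalg.norm(d)
def onz(p,uv,z):
    d=ray(p,uv); return p["position"]+d*(z-p["position"][2])/d[2]
def tri(ps,uvs):
    A=0;b=0
    for p,uv in zip(ps,uvs):
        d=ray(p,uv);M=np.eye(3)-np.outer(d,d);A=A+M;b=b+M@p["position"]
    return np.linalg.solve(A,b)
def crop(p,x0,y0,x1,y1,s,name):
    cv2.imwrite(name,cv2.resize(p["frame"][y0:y1,x0:x1],None,fx=s,fy=s,interpolation=cv2.INTER_CUBIC))
E
python3 - <<'E'
from cell import arm
import pickle
from h import *
out={}
for n in ["scene","top"]:
    p=arm.get_image(n); out[n]=p
    crop(p,*((130,140,380,300) if n=="scene" else (80,80,370,290)),3 if n=="scene" else 2.7,f"pics/{n}_c.png")
    for q in ["housing","gauge","case","sleeve_mid"]:
        r=arm.trace(p,q); 
        for i,d in enumerate(r[:2]):
            m=d["pixels"]; ys,xs=np.nonzero(m)
            print(n,q,round(d["score"],2),d["at"],m.sum(),xs.min(),xs.max(),ys.min(),ys.max())
        out[n+q]=[(d["score"],d["pixels"]) for d in r]
pickle.dump(out,open("d.pkl","wb"))
E
```

```text
scene housing 0.68 [382.5, 246.6] 9998 317 450 195 299
scene gauge 0.58 [302.4, 176.2] 876 280 323 158 202
scene case 0.98 [195.7, 217.7] 6284 134 247 170 270
scene sleeve_mid 0.49 [328.9, 208.3] 220 318 337 197 215
top gauge 0.71 [221.5, 190.3] 1009 193 239 169 202
top gauge 0.22 [321.7, 162.9] 7447 281 360 108 224
top case 0.96 [320.2, 164.4] 7532 281 361 107 226
top case 0.68 [233.1, 216.9] 364 223 247 210 234
top sleeve_mid 0.52 [190.8, 200.2] 133 182 195 191 205
top sleeve_mid 0.32 [221.3, 187.0] 927 195 238 169 201
```

View pics/scene_c.png

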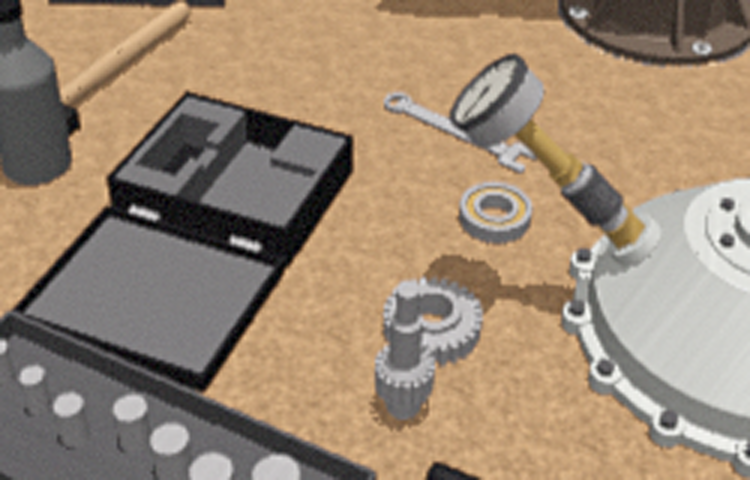

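View pics/top_c.png

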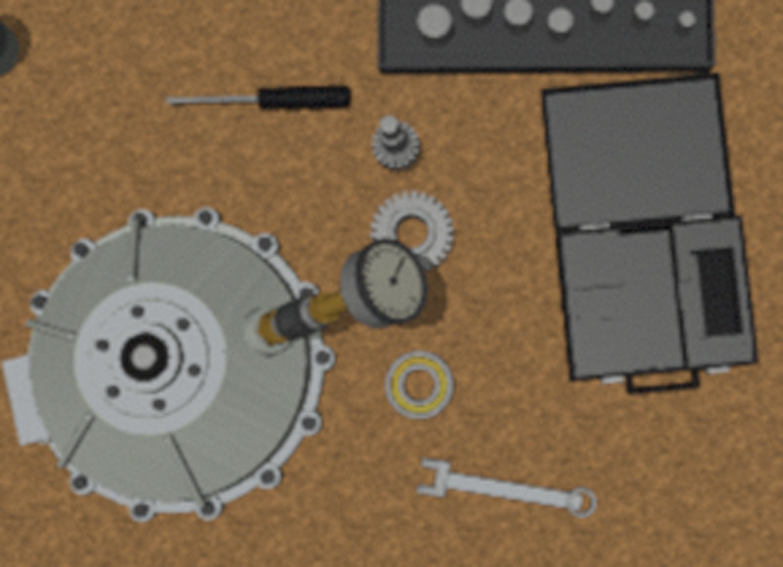

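```bash
cat > fit.py <<'E'
from h import *
import pickle
from scipy.optimize import minimize
S=8
def frame(phi,lean=np.pi/4):
    a=np.array([np.cos(phi)*np.cos(lean),np.sin(phi)*np.cos(lean),np.sin(lean)])
    n=np.array([-np.sin(phi),np.cos(phi),0]); return a,n,np.cross(a,n)
def cylmask(p,segs,o,a,n,b,box):
    x0,y0,x1,y1=box; m=np.zeros(((y1-y0)*4,(x1-x0)*4),np.uint8)
    t=np.linspace(0,2*np.pi,40)
    for z0,z1,r in segs:
        P=np.vstack([o+z*a+r*(np.cos(t)[:,None]*n+np.sin(t)[:,None]*b) for z in (z0,z1)])
        uv=(proj(p,P)+0.5-[x0,y0])*4-0.5
        h=cv2.convexHull(np.round(uv*16).astype(np.int32)); cv2.fillConvexPoly(m,h,255,shift=4)
    return cv2.resize(m,(x1-x0,y1-y0),interpolation=cv2.INTER_AREA)/255.
G=[(.048,.058,.0155),(.058,.124,.010),(.124,.158,.040)]
E
python3 - <<'E'
from fit import *
d=pickle.load(open("d.pkl","rb"))
boxes={"scene":(260,140,350,235),"top":(170,150,260,220)}
segG=[(z0+.048,z1+.048,r) for z0,z1,r in G]; segS=[(.046,.088,.019)]
def cost(v,full=False):
    o=v[:3]; a,n,b=frame(v[3]); c=0; 
    for k in boxes:
        x0,y0,x1,y1=boxes[k]
        for q,sg in (("gauge",segG),("sleeve_mid",segS)):
            m=d[k+q][0][1][y0:y1,x0:x1].astype(float)
            e=((cv2.GaussianBlur(cylmask(d[k],sg,o,a,n,b,boxes[k]),(0,0),1.5)-cv2.GaussianBlur(m,(0,0),1.5))**2).sum()
            c+=e
            if full: print(k,q,round(e,1))
    return c
o0=tri([d["scene"],d["top"]],[[330,208],[191,200.5]]); print(o0)
best=None
for phi in np.radians([-90,-70,-50]):
    a,_,_=frame(phi); v=np.r_[o0-.067*a,phi]
    r=minimize(cost,v,method="Nelder-Mead",options=dict(initial_simplex=np.vstack([v]+[v+np.eye(4)[i]*[.015,.015,.015,.3] for i in range(4)]),maxiter=600,xatol=1e-5,fatol=1e-3))
    print(np.round(r.x,4),np.degrees(r.x[3]),r.fun)
    if best is None or r.fun<best.fun: best=r
cost(best.x,True); np.save("coup.npy",best.x)
o=best.x[:3];a,n,b=frame(best.x[3])
for k in boxes:
    im=d[k]["frame"].copy(); x0,y0,x1,y1=boxes[k]
    s=6; c=cv2.resize(im[y0:y1,x0:x1],None,fx=s,fy=s,interpolation=cv2.INTER_CUBIC)
    for sg,col in ((segG,(0,255,0)),(segS,(0,0,255)),([(0,.014,.026)],(255,0,0))):
        m=cv2.resize(cylmask(d[k],sg,o,a,n,b,boxes[k]),None,fx=s,fy=s)
        cs,_=cv2.findContours((m>.5).astype(np.uint8),0,1); cv2.drawContours(c,cs,-1,col,1)
    cv2.imwrite(f"pics/{k}_fit.png",c)
# housing centre
print("sleeve mid",o+.067*a,"stem",o+.130*a)
p=d["top"]; print("top hole z=.132",onz(p,(134,212),.132))
print("back along azim from o:", (o[:2]-onz(p,(134,212),.132)[:2]), np.degrees(np.arctan2(*(o[:2]-onz(p,(134,212),.132)[:2])[::-1])))
E
```

```text
[0.51233499 0.10174853 0.10877243]
[ 0.5087  0.1399  0.0745 -1.3062] -74.83984375200129 188.76320832064846
[ 0.5077  0.1397  0.0745 -1.2998] -74.47455307284126 188.68375666195948
[ 0.5087  0.1402  0.0744 -1.3081] -74.94754751411408 188.74957287531896
scene gauge 10.8
scene sleeve_mid 48.5
top gauge 26.4
top sleeve_mid 102.9
sleeve mid [0.52042915 0.09404431 0.12191196] stem [0.53235308 0.05112205 0.16645969]
top hole z=.132 [0.47752719 0.24443902 0.132     ]
back along azim from o: [ 0.03022096 -0.10474723] -73.90645214209574
```

View pics/scene_fit.png

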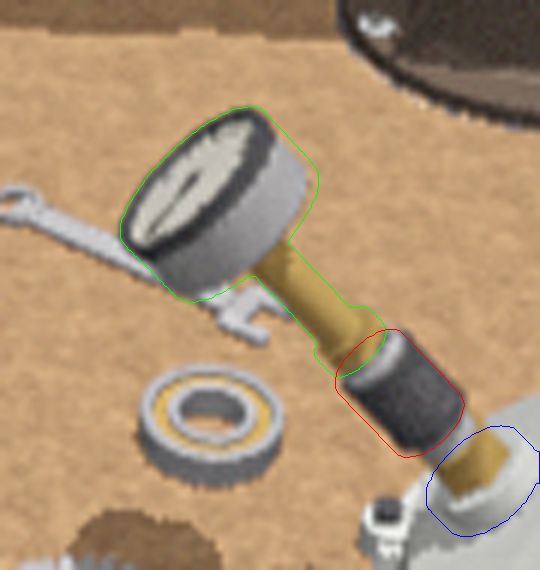

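View pics/top_fit.png

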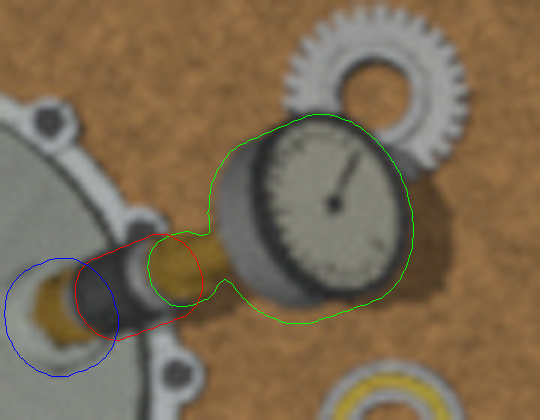

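```bash
cat > fit2.py <<'E'
from fit import *
d=pickle.load(open("d.pkl","rb"))
cyl=[(.106,.172,.010),(.172,.206,.040),(.046,.088,.019)]
t=np.linspace(0,2*np.pi,60)
def contours(p,v):
    o=v[:3];a,n,b=frame(v[3]); out=[]
    for z0,z1,r in cyl:
        P=np.vstack([o+z*a+r*(np.cos(t)[:,None]*n+np.sin(t)[:,None]*b) for z in (z0,z1)])
        h=cv2.convexHull(proj(p,P).astype(np.float32))[:,0]; h=np.vstack([h,h[:1]])
        if r==.010: # only sides: long segments
            L=np.linalg.norm(np.diff(h,axis=0),axis=1); i=np.argsort(L)[-2:]
            out.append(np.vstack([h[j]+(h[j+1]-h[j])*np.linspace(.15,.75 if 0 else .85,25)[:,None] for j in i]))
        else:
            s=np.r_[0,np.cumsum(np.linalg.norm(np.diff(h,axis=0),axis=1))]
            u=np.linspace(0,s[-1],int(s[-1]*2)); out.append(np.c_[np.interp(u,s,h[:,0]),np.interp(u,s,h[:,1])])
    return out
gr={}
for k in ("scene","top"):
    f=cv2.GaussianBlur(d[k]["frame"],(0,0),.8).astype(np.float32)
    g=np.sqrt(sum(cv2.Sobel(f[...,c],-1,1,0)**2+cv2.Sobel(f[...,c],-1,0,1)**2 for c in range(3)))
    gr[k]=cv2.GaussianBlur(np.minimum(g,150),(0,0),.8)
def cost(v):
    c=0
    for k in gr:
        for q in contours(d[k],v):
            q=q.astype(np.float32); c-=cv2.remap(gr[k],q[:,:1],q[:,1:],1).mean()
    return c
if __name__=="__main__":
    v0=np.load("coup.npy"); rng=np.random.default_rng(0); best=None
    for i in range(40):
        v=v0+rng.normal(size=4)*[.004,.004,.004,.05]
        r=minimize(cost,v,method="Nelder-Mead",options=dict(maxiter=500,xatol=1e-5,fatol=1e-3,initial_simplex=np.vstack([v]+[v+np.eye(4)[j]*[.003,.003,.003,.04] for j in range(4)])))
        if best is None or r.fun<best.fun: best=r; print(np.round(r.x,4),r.fun)
    np.save("coup2.npy",best.x); v=best.x;a,n,b=frame(v[3])
    print(cost(v0),"sleeve",v[:3]+.067*a,"stem",v[:3]+.13*a)
    for k,(x0,y0,x1,y1) in {"scene":(260,140,350,235),"top":(170,150,260,220)}.items():
        c=cv2.resize(d[k]["frame"][y0:y1,x0:x1],None,fx=6,fy=6,interpolation=cv2.INTER_CUBIC)
        for q in contours(d[k],v): 
            for uv in (q+.5-[x0,y0])*6: cv2.circle(c,tuple(int(w) for w in uv),1,(0,255,0),-1)
        cv2.imwrite(f"pics/{k}_fit2.png",c)
E
python3 fit2.py; python3 -c "
import cv2,numpy as np
a=cv2.imread('pics/scene_fit2.png');b=cv2.imread('pics/top_fit2.png');h=max(a.shape[0],b.shape[0])
f=lambda i:np.vstack([i,np.zeros((h-i.shape[0],i.shape[1],3),np.uint8)])
o=np.hstack([f(a),f(b)]);cv2.imwrite('pics/fit2.png',cv2.resize(o,None,fx=.74,fy=.74))"
```

```text
[ 0.5086  0.1394  0.077  -1.2646] -723.4197998046875
[ 0.5089  0.1396  0.0767 -1.2686] -723.4528198242188
[ 0.5085  0.1394  0.0769 -1.2625] -723.4881591796875
[ 0.5085  0.1393  0.077  -1.2627] -723.513427734375
[ 0.5089  0.1396  0.077  -1.2689] -723.5239868164062
[ 0.5088  0.1394  0.0769 -1.2679] -723.556884765625
-700.6447 sleeve [0.52297792 0.09416178 0.12430045] stem [0.53626684 0.05164232 0.16884818]
```

View pics/fit2.png

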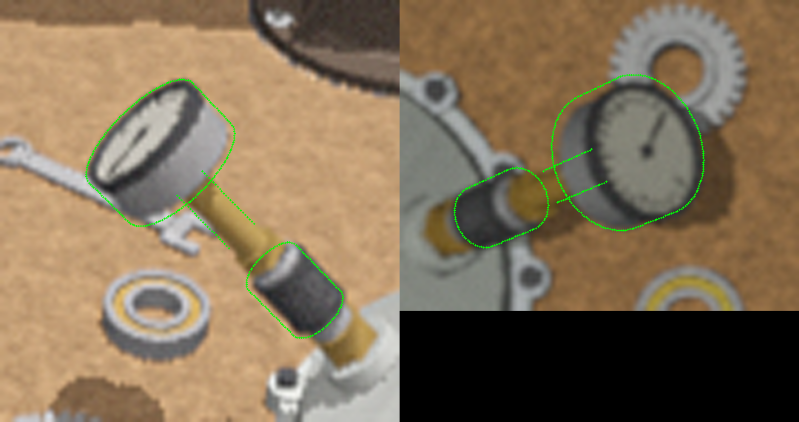

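```bash
cat > fit3.py <<'E'
import fit2
from fit2 import *
def contours(p,v):
    o=v[:3];a,n,b=frame(v[3]); out=[]
    ring=lambda z,r,m=0: o+z*a+r*(np.cos(t)[:,None]*n+np.sin(t)[:,None]*b)
    def samp(h):
        s=np.r_[0,np.cumsum(np.linalg.norm(np.diff(h,axis=0),axis=1))]; u=np.linspace(0,s[-1],max(8,int(s[-1]*2)))
        return np.c_[np.interp(u,s,h[:,0]),np.interp(u,s,h[:,1])]
    out.append(samp(proj(p,ring(.206,v[4]))))
    for z0,z1,r in [(.108,.168,.010),(.047,.087,.019)]:
        view=p["position"]-(o+.5*(z0+z1)*a); s=np.cross(a,view); s/=np.linalg.norm(s)
        out.append(np.vstack([samp(proj(p,np.array([o+z0*a+q*r*s,o+z1*a+q*r*s]))) for q in(1,-1)]))
    # sleeve rear visible half ring
    view=p["position"]-(o+.046*a); P=ring(.046,.019); vis=((P-o-.046*a)@view)>0
    i=np.argmax(~vis); P=np.roll(P,-i,0); vis=np.roll(vis,-i); out.append(samp(proj(p,P[vis])))
    return out
fit2.contours=contours
if __name__=="__main__":
    v0=np.r_[np.load("coup2.npy"),.039]; rng=np.random.default_rng(0); best=None
    for i in range(60):
        v=v0+rng.normal(size=5)*[.003,.003,.003,.05,.0005]
        r=minimize(cost,v,method="Nelder-Mead",options=dict(maxiter=700,xatol=1e-5,fatol=1e-3,initial_simplex=np.vstack([v]+[v+np.eye(5)[j]*[.003,.003,.003,.04,.001] for j in range(5)])))
        if best is None or r.fun<best.fun: best=r; print(np.round(r.x,4),r.fun)
    np.save("coup3.npy",best.x); v=best.x;a,n,b=frame(v[3])
    print("sleeve",v[:3]+.067*a,"stem",v[:3]+.13*a)
    ims=[]
    for k,(x0,y0,x1,y1) in {"scene":(260,140,350,235),"top":(170,150,260,220)}.items():
        c=cv2.resize(d[k]["frame"][y0:y1,x0:x1],None,fx=4.4,fy=4.4,interpolation=cv2.INTER_CUBIC)
        for q in contours(d[k],v): 
            for uv in (q+.5-[x0,y0])*4.4: cv2.circle(c,tuple(int(w) for w in uv),1,(0,255,0),-1)
        ims.append(np.vstack([c,np.zeros((430-c.shape[0],c.shape[1],3),np.uint8)]))
    cv2.imwrite("pics/fit3.png",np.hstack(ims))
E
python3 fit3.py
```

```text
[ 0.5051  0.1418  0.075  -1.2243  0.039 ] -1064.038330078125
[ 0.5051  0.1418  0.075  -1.2248  0.0386] -1064.14892578125
[ 0.5052  0.142   0.0748 -1.2277  0.0387] -1064.1788330078125
[ 0.5051  0.1419  0.0749 -1.2259  0.0386] -1064.1865234375
[ 0.505   0.1418  0.075  -1.2233  0.0384] -1064.2069091796875
[ 0.505   0.1418  0.0749 -1.2247  0.0385] -1064.2080078125
[ 0.505   0.1418  0.0749 -1.2246  0.0384] -1064.2091064453125
sleeve [0.52111521 0.09725337 0.12227428] stem [0.5362302  0.05534827 0.16682201]
```

View pics/fit3.png

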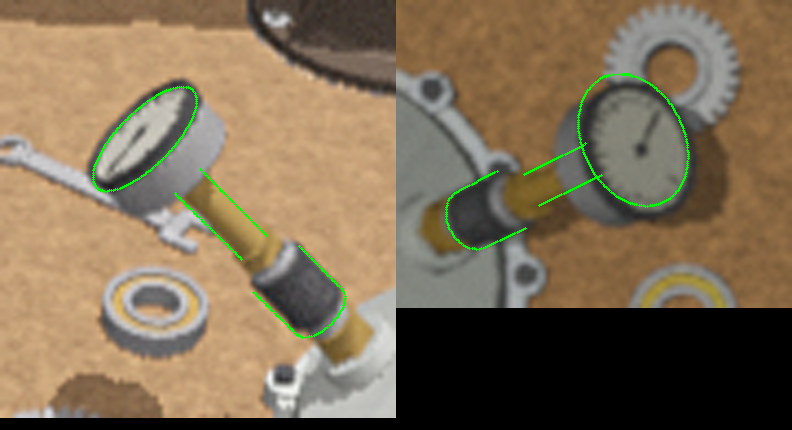

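Run:
```python
from fit import *
d=pickle.load(open("d.pkl","rb"))
c=[]
for k,(x0,y0,x1,y1) in {"scene":(275,150,345,220),"top":(175,155,245,225)}.items():
    i=cv2.resize(d[k]["frame"][y0:y1,x0:x1],None,fx=5.7,fy=5.7,interpolation=cv2.INTER_NEAREST)
    c.append(i)
cv2.imwrite("pics/z.png",np.hstack(c))
```

```text
(no output)
```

View pics/z.png

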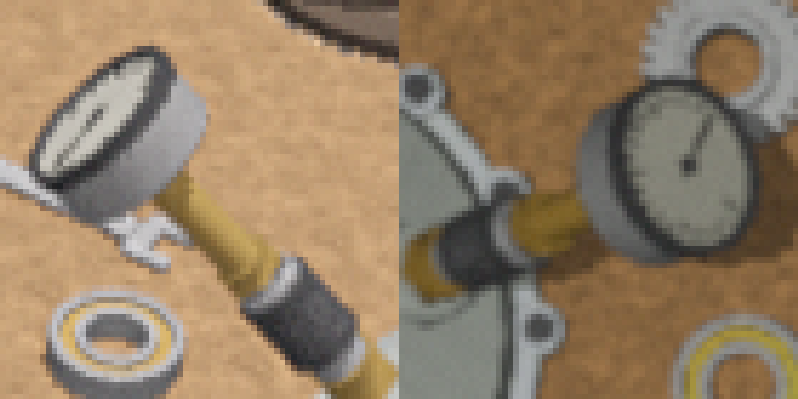

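Run:
```python
from fit import *
d=pickle.load(open("d.pkl","rb"))
ps=[d["scene"],d["top"]]
H=tri(ps,[[292,170],[224.3,183.4]]); S=tri(ps,[[327.1,204.8],[187.8,197.5]])
for p,u in zip(ps,[[292,170],[224.3,183.4]]): print(proj(p,H)-u)
for p,u in zip(ps,[[327.1,204.8],[187.8,197.5]]): print(proj(p,S)-u)
print(H,S,H-S,np.linalg.norm(H-S),np.degrees(np.arctan2(*(H-S)[[1,0]])),np.degrees(np.arcsin((H-S)[2]/np.linalg.norm(H-S))))
# constrained: fit o,phi to dial hub(.206) and line
def res(v):
    a,n,b=frame(v[3]);r=[]
    for p,hub,line in zip(ps,[[292,170],[224.3,183.4]],[[[327.1,204.8],[311.9,188.4]],[[187.8,197.5],[201,193.4]]]):
        r+=list(proj(p,v[:3]+.206*a)[0]-hub)
        L=proj(p,np.array([v[:3],v[:3]+.2*a])); u=L[1]-L[0];u/=np.linalg.norm(u)
        for q in line: w=np.array(q)-L[0]; r.append(w[0]*u[1]-w[1]*u[0])
    return r
from scipy.optimize import least_squares
r=least_squares(res,np.load("coup.npy"),x_scale=[.01,.01,.01,.1]); v=r.x;a,_,_=frame(v[3]); print(v,np.degrees(v[3]),np.round(r.fun,2)); np.save("coup4.npy",v)
print("sleeve",v[:3]+.067*a,"stem",v[:3]+.13*a)
for p in ps: print("sleeve ends",proj(p,v[:3]+.046*a),proj(p,v[:3]+.088*a))
```

```text
[[0.2667544  0.01133606]]
[[ 0.25321873 -0.10020156]]
[[1.78947859 0.01809148]]
[[ 1.66892772 -0.55620923]]
[0.54951705 0.00263378 0.21965464] [0.52106988 0.10161486 0.12638667] [ 0.02844717 -0.09898108  0.09326798] 0.1389439148955443 -73.96534401506537 42.164656176226195
[ 0.50843548  0.14312487  0.07603681 -1.28726539] -73.75487402208488 [ 0.62 -0.65 -0.27 -0.69 -0.08 -0.06  0.65 -0.54]
sleeve [0.52168883 0.09764027 0.12341296] stem [0.53415094 0.05487117 0.16796069]
sleeve ends [[332.17824545 210.46574362]] [[322.19540512 200.09166815]]
sleeve ends [[186.60203546 198.6949018 ]] [[195.81306608 194.9345023 ]]
```

Run:
```python
from fit import *
from scipy.optimize import least_squares
d=pickle.load(open("d.pkl","rb"))
T=lambda x,y:[80+x/2.7-.5,80+y/2.7-.5]; Sc=lambda x,y:[130+x/3-.5,140+y/3-.5]
C=np.array([[.097,.078,.05],[.097,-.078,.05],[-.097,-.078,.05],[-.097,.078,.05]])
ob=[("top",0,T(738,217)),("top",1,T(755,360)),("top",2,T(572,380)),("top",3,T(558,232)),("scene",1,Sc(187,95)),("scene",2,Sc(352,137)),("scene",0,Sc(110,182))]
def pose(v,X): 
    c,s=np.cos(v[2]),np.sin(v[2]); X=np.atleast_2d(X); return np.c_[v[0]+c*X[:,0]-s*X[:,1],v[1]+s*X[:,0]+c*X[:,1],X[:,2]]
f=lambda v:np.concatenate([proj(d[k],pose(v,C[i]))[0]-uv for k,i,uv in ob])
r=least_squares(f,[.5,-.26,-1.5],x_scale=[.01,.01,.1]); v=r.x; print(v,np.degrees(v[2])); print(np.round(r.fun.reshape(-1,2),1).tolist()); np.save("case.npy",v)
print("bed",pose(v,[.003,0,.046]))
# overlay pockets
rect=lambda x0,x1,w,z:np.array([[x0,-w/2,z],[x1,-w/2,z],[x1,w/2,z],[x0,w/2,z],[x0,-w/2,z]])
ims=[]
for k,(x0,y0,x1,y1) in {"scene":(160,160,255,230),"top":(275,150,370,235)}.items():
    s=4.2;c=cv2.resize(d[k]["frame"][y0:y1,x0:x1],None,fx=s,fy=s,interpolation=cv2.INTER_CUBIC)
    for q in [np.vstack([C,C[:1]]),rect(.039,.085,.092,.046),rect(.025,.039,.032,.046),rect(-.033,.025,.148,.046),rect(-.085,-.033,.034,.046)]:
        cv2.polylines(c,[np.round((proj(d[k],pose(v,q))+.5-[x0,y0])*s).astype(int)],False,(0,255,0),1)
    ims.append(np.vstack([c,np.zeros((360-c.shape[0],c.shape[1],3),np.uint8)]))
cv2.imwrite("pics/case.png",np.hstack(ims))
```

```text
[ 0.55829921 -0.25752181 -1.44489615] -82.78645137951587
[[0.6, -1.7], [1.1, 0.5], [-0.5, 0.1], [-1.3, -0.4], [0.1, -1.1], [1.1, -0.5], [-0.6, -1.0]]
bed [[ 0.55867591 -0.26049806  0.046     ]]
```

View pics/case.png

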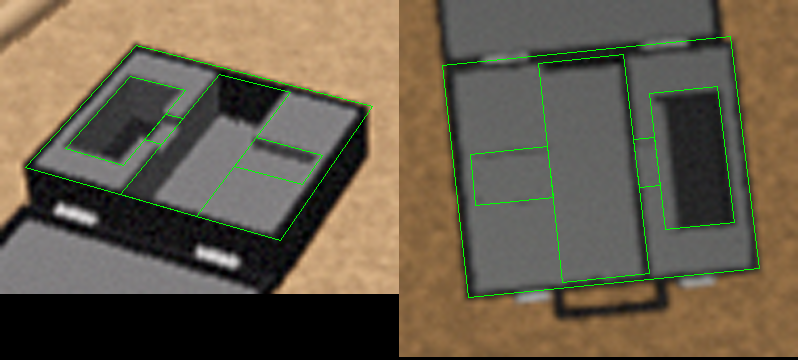

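```bash
cat > tgt.py <<'E'
from fit import *
def cur():
    from cell import arm
    return arm.observe()
def Rt(d,y):
    d=d/np.linalg.norm(d); y=y-d*(y@d); y/=np.linalg.norm(y); return np.c_[d,y,np.cross(d,y)]
def move(s,grasp,Rm):
    "shift cm, turn deg to bring grasp point to `grasp`"
    tcp=grasp+.019*Rm[:,0]; R0=R.from_rotvec(s["ee_rot"])
    return np.round((tcp-s["position"])*100,2),np.round((R.from_matrix(Rm)*R0.inv()).as_rotvec(degrees=True),1)
E
python3 - <<'E'
from tgt import *
s=cur(); M=R.from_rotvec(s["ee_rot"]).as_matrix(); print(np.round(M,3))
v=np.load("coup4.npy");a,n,b=frame(v[3]); o=v[:3]; d0=np.array([a[0],a[1],-a[2]]); print("a",a,"n",n,"d0",d0)
for sg in (1,-1):
    Rm=Rt(d0,sg*n)
    print(sg,"standoff",move(s,o+.075*a-.13*d0,Rm),"final",move(s,o+.075*a,Rm))
p=o+.075*a; print("sleeve grasp",p)
E
```

```text
[[-0.     0.293 -0.956]
 [-0.    -0.956 -0.293]
 [-1.     0.     0.   ]]
a [ 0.19781124 -0.67887459  0.70710678] n [0.96007366 0.27974734 0.        ] d0 [ 0.19781124 -0.67887459 -0.70710678]
1 standoff (array([31.8 , 76.51, -1.92]), array([-43.7,  23.6,  84.2])) final (array([ 34.37,  67.68, -11.11]), array([-43.7,  23.6,  84.2]))
-1 standoff (array([31.8 , 76.51, -1.92]), array([-23.7, -43.9, -85.7])) final (array([ 34.37,  67.68, -11.11]), array([-23.7, -43.9, -85.7]))
sleeve grasp [0.52327132 0.09220928 0.12906982]
```

{"fn": "servo_tool", "kwargs": {"plan": [[[4,2,4],[-2,1,4]],[[8,5,8],[-4,2,8]],[[12,9,12],[-6,3.5,12]],[[16,13,15],[-9,5,17]],[[20,17,16],[-11,6,21]],[[23,21.5,16],[-13,7,25]],[[26,26,16],[-15,8.5,30]],[[28,30.5,16],[-18,10,34]],[[30,35,16],[-20,11,38]],[[31,40,16],[-22,12,42]]], "grip": 1}}

```text
clock: 2.4
position: [0.4717, -0.2557, 0.3859]
ee_rot: [1.248, 0.551, -1.692]
force: [2.3, 0.1, -0.4]
width: 1.002
```

```bash
cat > go.py <<'E'
from tgt import *
import sys
s=cur(); v=np.load("coup4.npy");a,n,b=frame(v[3]); o=v[:3]; d0=np.array([a[0],a[1],-a[2]]); Rm=Rt(d0,n)
zc,off=float(sys.argv[1]),float(sys.argv[2])
print(move(s,o+zc*a-off*d0,Rm)); print(np.round(s["joints"],2),np.round(s["force"],1),s["clock"])
M=R.from_rotvec(s["ee_rot"]).as_matrix(); g=s["position"]-.019*M[:,0]-o
print("grasp in coupling z,n,d:",np.round([g@a*1e3,g@n*1e3,g@d0*1e3],1))
E
python3 go.py .075 .15
```

```text
(array([  2.56,  43.68, -16.42]), array([-21.5,  11.8,  42. ]))
[ 0.38  0.17 -0.33  1.64  0.49  1.39 -0.57] [ 2.3  0.1 -0.4] 2.4
grasp in coupling z,n,d: [ 489.6 -143.7   27. ]
```

{"fn": "servo_tool", "kwargs": {"plan": [[[1,5,0],[-2,1,4]],[[2,10,0],[-4,2.5,8]],[[3,15,0],[-6,3.5,12]],[[3,20,0],[-9,5,17]],[[3,25,0],[-11,6,21]],[[3,30,-1],[-13,7,25]],[[3,34.5,-3],[-15,8.5,30]],[[2.6,38,-6],[-18,10,34]],[[2.6,41.5,-9],[-20,11,38]],[[2.6,43.7,-12],[-21.5,11.8,42]],[[2.6,43.7,-12],[-21.5,11.8,42]]]}}

```text
clock: 3.5
position: [0.4958, 0.1843, 0.2614]
ee_rot: [0.495, 0.679, -1.211]
force: [0.4, 0.3, 0.3]
width: 1.0
```

```bash
python3 go.py .075 .10
python3 - <<'E'
from cell import arm
from h import *
p=arm.get_image("scene"); crop(p,230,60,480,300,2.5,"pics/s2.png")
E
```

```text
(array([ 1.15, -3.71, -7.51]), array([ 0.1, -0.4, -0.5]))
[-0.44  0.56 -0.66  1.67  0.82  1.71 -1.02] [0.4 0.3 0.3] 3.5
grasp in coupling z,n,d: [ 100.6   -0.7 -180.6]
```

View pics/s2.png

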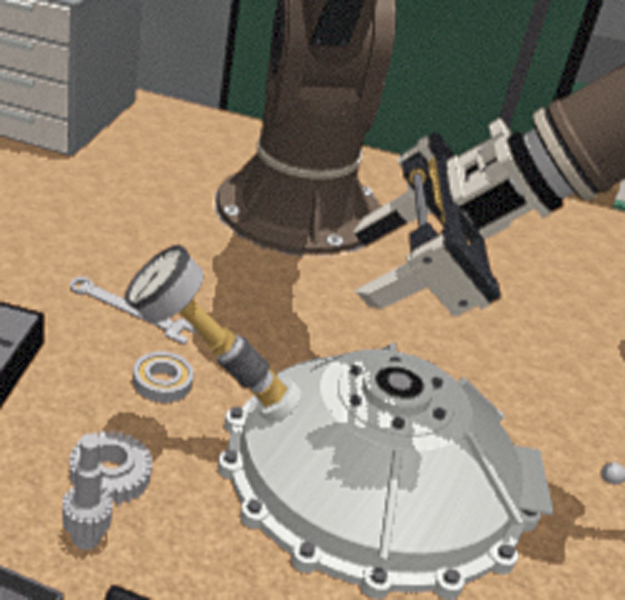

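{"fn": "servo_tool", "kwargs": {"plan": [[[0.5,-1.8,-3.8],[0,-0.2,-0.3]],[[1.15,-3.7,-7.5],[0.1,-0.4,-0.5]],[[1.7,-5.4,-9.3],[0.1,-0.4,-0.5]],[[2.1,-7.1,-11],[0.1,-0.4,-0.5]],[[2.6,-8.8,-12.8],[0.1,-0.4,-0.5]],[[3.1,-10.5,-14.6],[0.1,-0.4,-0.5]],[[3.1,-10.5,-14.6],[0.1,-0.4,-0.5]],[[3.1,-10.5,-14.6],[0.1,-0.4,-0.5]]]}}

```text
clock: 4.35
position: [0.5284, 0.0768, 0.1192]
ee_rot: [0.51, 0.667, -1.222]
force: [0.5, 0.2, -0.3]
width: 1.0
```

```bash
python3 go.py .075 0
python3 - <<'E'
from cell import arm
from h import *
p=arm.get_image("scene"); q=arm.get_image("top")
i=cv2.resize(p["frame"][120:240,250:370],None,fx=3.3,fy=3.3,interpolation=cv2.INTER_CUBIC);j=cv2.resize(q["frame"][130:250,140:260],None,fx=3.3,fy=3.3,interpolation=cv2.INTER_CUBIC)
cv2.imwrite("pics/s3.png",np.hstack([i,j]))
E
```

```text
(array([-0.14,  0.25, -0.36]), array([-0. ,  0.3,  0.4]))
[-0.31  0.68 -0.59  1.9   0.99  1.42 -1.17] [ 0.5  0.2 -0.3] 4.35
grasp in coupling z,n,d: [79.5  0.7 -0.5]
```

View pics/s3.png

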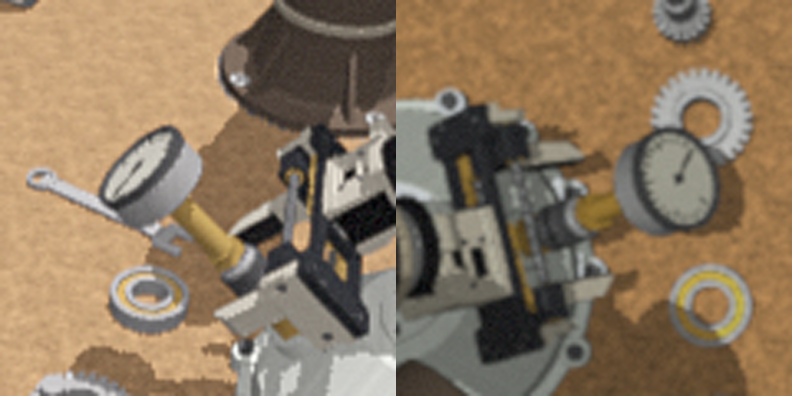

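{"fn": "servo_tool", "kwargs": {"plan": [[[-0.1,0.2,-0.3],[0,0.3,0.4]],[[-0.1,0.2,-0.3],[0,0.3,0.4]],[[-0.1,0.2,-0.3],[0,0.3,0.4]],[[-0.1,0.2,-0.3],[0,0.3,0.4]],[[-0.1,0.2,-0.3],[0,0.3,0.4]],[[-0.1,0.2,-0.3],[0,0.3,0.4]],[[-0.1,0.2,-0.3],[0,0.3,0.4]],[[-0.1,0.2,-0.3],[0,0.3,0.4]]], "grip": 0.3, "squeeze": 10}}

```text
clock: 5.25
position: [0.5287, 0.0809, 0.1163]
ee_rot: [0.507, 0.673, -1.213]
force: [6.8, -1.4, -2.4]
width: 0.414
```

```bash
python3 go.py .075 0
```

```text
(array([-0.16, -0.16, -0.07]), array([-0.2,  0.1, -0.2]))
[-0.31  0.69 -0.59  1.9   0.99  1.42 -1.17] [ 6.8 -1.4 -2.4] 5.25
grasp in coupling z,n,d: [74.8  1.9 -1.2]
```

{"fn": "servo_tool", "kwargs": {"plan": [[[0.1,0.05,0],[0,0,0]],[[0.1,0.05,0],[0,0,0]],[[0.0,0.3,-0.25],[0,0,0]],[[-0.05,0.5,-0.5],[0,0,0]],[[-0.1,0.8,-0.8],[0,0,0]],[[-0.1,0.8,-0.8],[0,0,0]],[[-0.1,0.8,-0.8],[0,0,0]]], "grip": 0.3, "squeeze": 45}}

```text
clock: 5.95
position: [0.5271, 0.0868, 0.11]
ee_rot: [0.504, 0.669, -1.216]
force: [-6.5, -4.6, 13.4]
width: 0.405
```

```bash
python3 go.py .075 0
```

```text
(array([-0.01, -0.75,  0.56]), array([ 0.1,  0.1, -0. ]))
[-0.33  0.7  -0.59  1.89  0.99  1.43 -1.18] [-6.5 -4.6 13.4] 5.95
grasp in coupling z,n,d: [65.9  2.1 -1.1]
```

{"fn": "servo_tool", "kwargs": {"plan": [[[0,0.1,-0.1],[0,0,0]],[[0,0.15,-0.15],[0,0,0]],[[0,0.15,-0.15],[0,0,0]],[[0,0.15,-0.15],[0,0,0]],[[0,0.15,-0.15],[0,0,0]],[[0,0.15,-0.15],[0,0,0]]]}}

```text
clock: 6.55
position: [0.5271, 0.0865, 0.1103]
ee_rot: [0.501, 0.664, -1.218]
force: [-3.5, -2.7, 13.6]
width: 0.404
```

```bash
python3 go.py .075 0;  python3 - <<'E'
from cell import arm
from h import *
p=arm.get_image("scene"); q=arm.get_image("top")
i=cv2.resize(p["frame"][120:240,250:370],None,fx=3.3,fy=3.3,interpolation=cv2.INTER_CUBIC);j=cv2.resize(q["frame"][130:250,140:260],None,fx=3.3,fy=3.3,interpolation=cv2.INTER_CUBIC)
cv2.imwrite("pics/s4.png",np.hstack([i,j]))
E
```

```text
(array([-0.01, -0.72,  0.53]), array([0.4, 0.2, 0.1]))
[-0.33  0.7  -0.59  1.89  0.99  1.43 -1.18] [-3.5 -2.7 13.6] 6.55
grasp in coupling z,n,d: [66.3  2.1 -1.1]
```

View pics/s4.png

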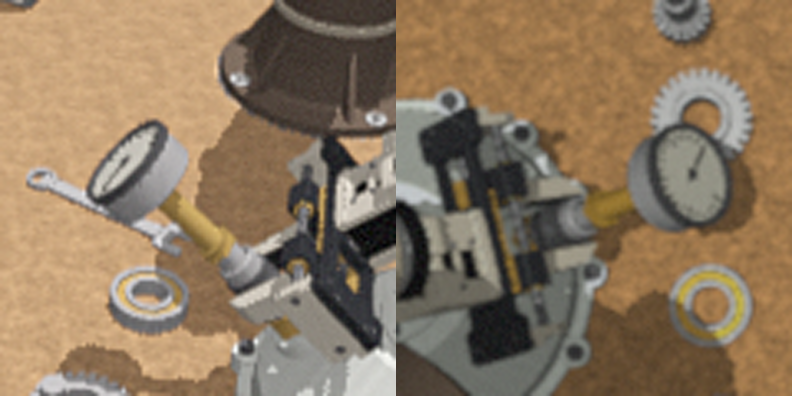

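{"fn": "servo_tool", "kwargs": {"plan": [[[0,0,0],[0,0,0]],[[0,0,0],[0,0,0]],[[0,0,0],[0,0,0]],[[0,0,0],[0,0,0]],[[0,0,0],[0,0,0]],[[0,0,0],[0,0,0]]], "grip": 0.9}}

```text
clock: 7.25
position: [0.5271, 0.0866, 0.1102]
ee_rot: [0.501, 0.664, -1.218]
force: [0.1, -0.2, 0.1]
width: 0.868
```

```bash
python3 go.py .139 0;  python3 - <<'E'
from cell import arm
from h import *
p=arm.get_image("scene"); q=arm.get_image("top")
i=cv2.resize(p["frame"][120:240,250:370],None,fx=3.3,fy=3.3,interpolation=cv2.INTER_CUBIC);j=cv2.resize(q["frame"][130:250,140:260],None,fx=3.3,fy=3.3,interpolation=cv2.INTER_CUBIC)
cv2.imwrite("pics/s5.png",np.hstack([i,j]))
E
```

```text
(array([ 1.26, -5.08,  5.07]), array([0.4, 0.2, 0.1]))
[-0.33  0.7  -0.58  1.89  0.99  1.43 -1.18] [ 0.1 -0.2  0.1] 7.25
grasp in coupling z,n,d: [66.1  2.1 -1.1]
```

View pics/s5.png

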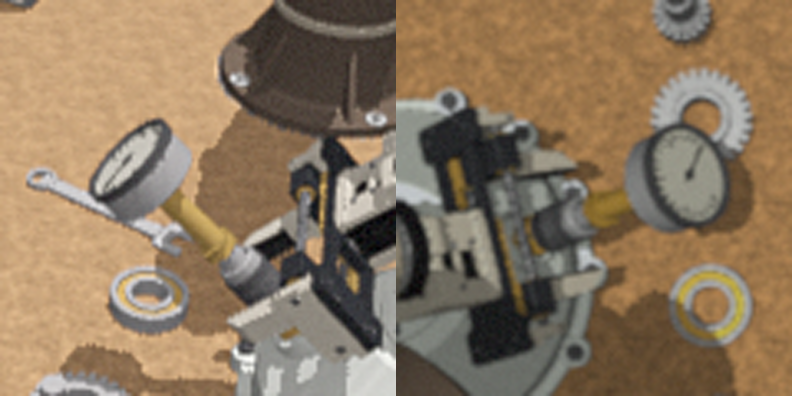

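{"fn": "servo_tool", "kwargs": {"plan": [[[0.4,-1.2,1.3],[0.2,0.1,0]],[[0.7,-2.5,2.6],[0.4,0.2,0.1]],[[1.1,-3.7,3.9],[0.4,0.2,0.1]],[[1.4,-5,5.2],[0.4,0.2,0.1]],[[1.4,-5,5.2],[0.4,0.2,0.1]],[[1.4,-5,5.2],[0.4,0.2,0.1]],[[1.4,-5,5.2],[0.4,0.2,0.1]]]}}

```text
clock: 8.05
position: [0.5408, 0.0374, 0.1615]
ee_rot: [0.504, 0.673, -1.215]
force: [0.2, -0.6, -0.3]
width: 0.9
```

```bash
python3 go.py .139 0;  python3 - <<'E'
from cell import arm
from h import *
p=arm.get_image("scene"); q=arm.get_image("top")
i=cv2.resize(p["frame"][120:240,250:370],None,fx=3.3,fy=3.3,interpolation=cv2.INTER_CUBIC);j=cv2.resize(q["frame"][130:250,140:260],None,fx=3.3,fy=3.3,interpolation=cv2.INTER_CUBIC)
cv2.imwrite("pics/s6.png",np.hstack([i,j]))
E
```

```text
(array([-0.11, -0.15, -0.07]), array([-0.1, -0. , -0.1]))
[-0.23  0.6  -0.59  1.9   0.99  1.42 -1.05] [ 0.2 -0.6 -0.3] 8.05
grasp in coupling z,n,d: [138.7   1.5  -1.3]
```

View pics/s6.png

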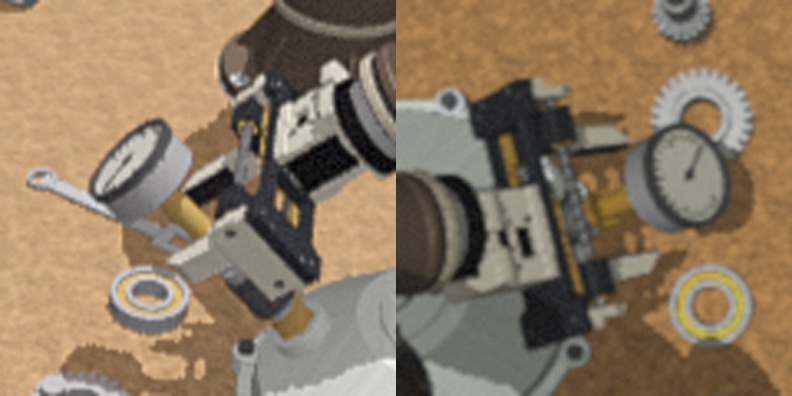

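{"fn": "servo_tool", "kwargs": {"plan": [[[0,0,0],[0,0,0]],[[0,0,0],[0,0,0]],[[0,0,0],[0,0,0]],[[0,0,0],[0,0,0]],[[0,0,0],[0,0,0]],[[0,0,0],[0,0,0]],[[0,0,0],[0,0,0]],[[0,0,0],[0,0,0]],[[0,0,0],[0,0,0]],[[0,0,0],[0,0,0]]], "grip": 0.1, "squeeze": 10}}

```text
clock: 9.15
position: [0.5409, 0.0374, 0.1615]
ee_rot: [0.504, 0.673, -1.215]
force: [0.1, 0.7, -0.2]
width: 0.217
```

```bash
python3 go.py .139 0
```

```text
(array([-0.12, -0.15, -0.06]), array([-0.1, -0. , -0.1]))
[-0.23  0.6  -0.59  1.9   0.99  1.42 -1.05] [ 0.1  0.7 -0.2] 9.15
grasp in coupling z,n,d: [138.6   1.6  -1.2]
```

{"fn": "servo_tool", "kwargs": {"plan": [[[0,0,0],[0,0,0]],[[0,0,0],[0,0,0]],[[0.2,-0.7,0.7],[0,0,0]],[[0.4,-1.4,1.4],[0,0,0]],[[0.6,-2,2.1],[0,0,0]],[[0.8,-2.7,2.8],[0,0,0]],[[1,-3.4,3.5],[0,0,0]],[[1.2,-4.1,4.2],[0,0,0]],[[1.4,-4.8,5],[0,0,0]],[[1.6,-5.4,5.7],[0,0,0]],[[1.8,-6.1,6.4],[0,0,0]],[[1.8,-6.1,6.4],[0,0,0]]], "squeeze": 45}}

```text
clock: 10.35
position: [0.5593, -0.0248, 0.2267]
ee_rot: [0.505, 0.671, -1.216]
force: [-0.0, -0.6, -4.1]
width: 0.206
```

```bash
python3 go.py .139 0;  python3 - <<'E'
from cell import arm
from h import *
p=arm.get_image("scene"); q=arm.get_image("top")
i=cv2.resize(p["frame"][110:230,250:370],None,fx=3.3,fy=3.3,interpolation=cv2.INTER_CUBIC);j=cv2.resize(q["frame"][130:250,140:260],None,fx=3.3,fy=3.3,interpolation=cv2.INTER_CUBIC)
cv2.imwrite("pics/s7.png",np.hstack([i,j]))
E
```

```text
(array([-1.96,  6.07, -6.58]), array([-0. ,  0.1, -0. ]))
[-0.1   0.48 -0.59  1.88  0.99  1.41 -0.86] [-0.  -0.6 -4.1] 10.35
grasp in coupling z,n,d: [230.6   1.8  -1.4]
```

View pics/s7.png

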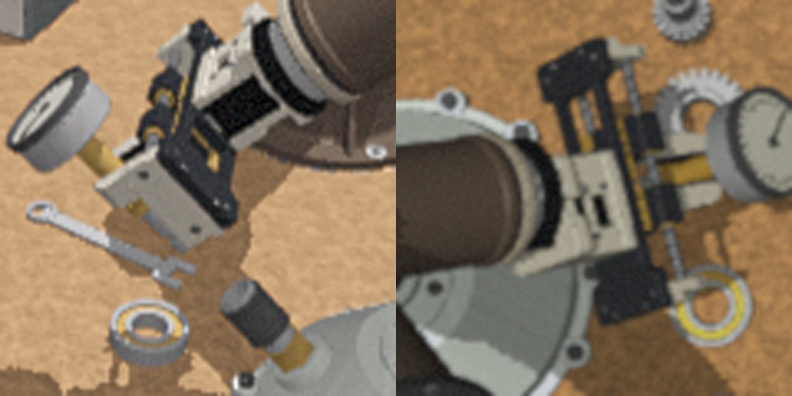

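```bash
cat > go2.py <<'E'
from tgt import *
import sys
s=cur(); c=np.load("case.npy"); cx=np.array([np.cos(c[2]),np.sin(c[2]),0]); cy=np.array([-cx[1],cx[0],0])
dx,dy,z=[float(q) for q in sys.argv[1:4]]
Rm=np.c_[[0,0,-1],np.cross(cx,[0,0,-1]),cx]
print(move(s,np.r_[c[:2],0]+(.003+dx)*cx+dy*cy+[0,0,z],Rm)); print(np.round(s["joints"],2),np.round(s["force"],1),s["clock"])
M=R.from_rotvec(s["ee_rot"]).as_matrix(); g=s["position"]-.019*M[:,0]-np.r_[c[:2],0]
print("grasp in case mm:",np.round(np.array([g@cx,g@cy,g[2]])*1e3,1),"z axis in case",np.round([M[:,2]@cx,M[:,2]@cy,M[2,2]],3))
E
python3 go2.py 0 0 .18
python3 - <<'E'
from tgt import *
d=pickle.load(open("d.pkl","rb")); p=d["top"]
print("pinion",onz(p,(224.5,126),.14),onz(p,(226,134),.0),"bottle",onz(p,(411,160),.2),"gear",onz(p,(232,164),.03))
E
```

```text
(array([-2.000e-02, -2.369e+01, -6.450e+00]), array([44. ,  9.2, -8.6]))
[-0.11  0.48 -0.59  1.88  0.98  1.41 -0.86] [-0.8 -0.2 -4.8] 10.45
grasp in case mm: [-245.2   27.8  239. ] z axis in case [0.699 0.112 0.706]
pinion [0.71049784 0.01437639 0.14      ] [0.71926952 0.02129595 0.        ] bottle [ 0.62131331 -0.45747352  0.2       ] gear [ 0.62589495 -0.00122613  0.03      ]
```

{"fn": "servo_tool", "kwargs": {"plan": [[[0,-2,2],[4,0.8,-0.8]],[[0,-4.5,3.5],[8,1.7,-1.6]],[[0,-7,4],[13,2.7,-2.5]],[[0,-9.5,4],[18,3.7,-3.5]],[[0,-12,4],[23,4.8,-4.5]],[[0,-14.5,3],[28,5.8,-5.5]],[[0,-17,1],[33,6.9,-6.5]],[[0,-19.5,-1],[37,7.7,-7.2]],[[0,-21.5,-3],[40,8.4,-7.8]],[[0,-23,-5],[43,9,-8.4]],[[0,-23.7,-6.4],[44,9.2,-8.6]],[[0,-23.7,-6.4],[44,9.2,-8.6]]]}}

```text
clock: 11.65
position: [0.5567, -0.2619, 0.1585]
ee_rot: [1.115, 1.27, -1.12]
force: [-1.0, -0.5, -5.0]
width: 0.208
```

{"fn": "servo_tool", "kwargs": {"plan": [[[0,0,0],[0,0,0]],[[0,0,0],[0,0,0]],[[0,0,0],[0,0,0]]]}}

```text
clock: 11.95
position: [0.5575, -0.2603, 0.1597]
ee_rot: [1.113, 1.27, -1.118]
force: [-1.2, -0.2, -4.1]
width: 0.208
```

```bash
python3 go2.py 0 0 .18;  python3 - <<'E'
from cell import arm
from h import *
p=arm.get_image("scene"); q=arm.get_image("top")
import pickle; pickle.dump([p,q],open("d2.pkl","wb"))
i=cv2.resize(p["frame"][110:230,150:270],None,fx=3.3,fy=3.3,interpolation=cv2.INTER_CUBIC);j=cv2.resize(q["frame"][120:240,260:380],None,fx=3.3,fy=3.3,interpolation=cv2.INTER_CUBIC)
cv2.imwrite("pics/s8.png",np.hstack([i,j])); cv2.imwrite("pics/s8f.png",p["frame"])
E
```

```text
(array([ 0.12, -0.02,  0.13]), array([-0. , -0.2, -0.1]))
[ 0.75  0.56 -0.6   1.64  0.35  1.06  0.17] [-1.2 -0.2 -4.1] 11.95
grasp in case mm: [  2.7  -1.1 178.7] z axis in case [ 1.     0.001 -0.001]
```

View pics/s8.png

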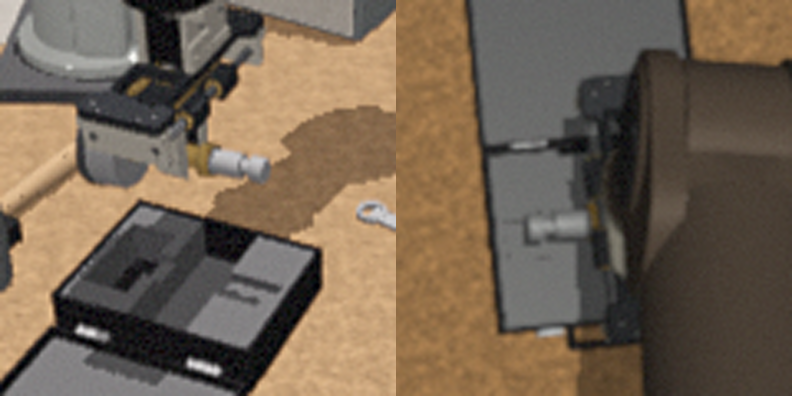

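Run:
```python
from tgt import *
ps=pickle.load(open("d2.pkl","rb")); c=np.load("case.npy"); cx=np.array([np.cos(c[2]),np.sin(c[2]),0]); cy=np.array([-cx[1],cx[0],0])
uv=[[228.9,160.7],[299.2,188.0]]
T=tri(ps,uv); print("resid",[np.round(proj(p,T)[0]-u,1) for p,u in zip(ps,uv)])
g=T-np.r_[c[:2],0]; print("tip in case",np.round([g@cx*1e3,g@cy*1e3,g[2]*1e3],1))
s=cur(); M=R.from_rotvec(s["ee_rot"]).as_matrix(); G=s["position"]-.019*M[:,0]
ims=[]
for p,(x0,y0) in zip(ps,[(170,110),(260,140)]):
    k=5.5; im=cv2.resize(p["frame"][y0:y0+70,x0:x0+70],None,fx=k,fy=k,interpolation=cv2.INTER_CUBIC)
    ax=M[:,2]
    for z,r,col in [(0,.011,(0,0,255)),(.048,.016,(0,255,0)),(.058,.016,(255,0,0)),(.158,.04,(255,255,0)),(.124,.04,(255,0,255))]:
        t=np.linspace(0,2*np.pi,40); P=G+(z-.082)*ax+r*(np.cos(t)[:,None]*M[:,0]+np.sin(t)[:,None]*M[:,1])
        cv2.polylines(im,[np.round((proj(p,P)+.5-[x0,y0])*k).astype(int)],True,col,1)
    ims.append(im)
cv2.imwrite("pics/tip.png",np.hstack(ims))
```

```text
resid [array([0.6, 0.1]), array([ 0.6, -0.3])]
tip in case [-74.3  -1.8 181.1]
```

View pics/tip.png

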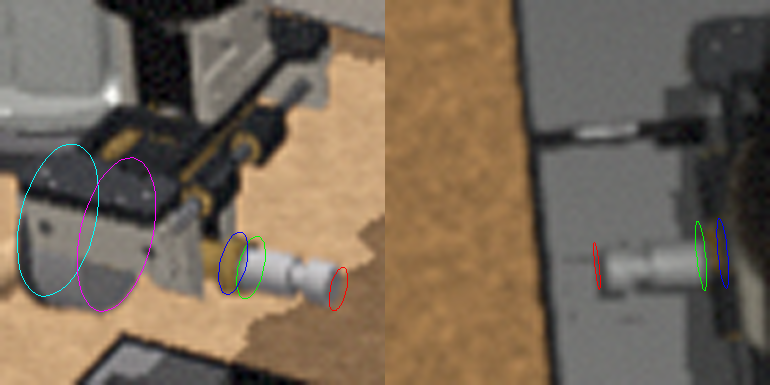

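Run:
```python
from fit import *
d=pickle.load(open("d.pkl","rb")); v0=np.load("case.npy")
def pose(v,X):
    c,s=np.cos(v[2]),np.sin(v[2]); return np.c_[v[0]+c*X[:,0]-s*X[:,1],v[1]+s*X[:,0]+c*X[:,1],X[:,2]]
def seg(a,b,n=40): return np.array(a)+(np.array(b)-np.array(a))*np.linspace(.04,.96,n)[:,None]
rim=[(.097,.078,.05),(.097,-.078,.05),(-.097,-.078,.05),(-.097,.078,.05)]
E={"top":[seg(rim[0],rim[1]),seg(rim[1],rim[2]),seg(rim[2],rim[3]),seg((.025,-.07,.046),(.025,.07,.046)),seg((.085,-.04,.046),(.085,.04,.046)),seg((.045,-.046,.046),(.08,-.046,.046))],
 "scene":[seg(rim[0],rim[1]),seg(rim[1],rim[2]),seg((-.033,-.07,.046),(-.033,-.02,.046)),seg((.025,.02,.046),(.025,.07,.046)),seg((.085,-.04,.046),(.085,.04,.046))]}
gr={}
for k in E:
    f=cv2.GaussianBlur(d[k]["frame"],(0,0),.8).astype(np.float32)
    g=np.sqrt(sum(cv2.Sobel(f[...,c],-1,1,0)**2+cv2.Sobel(f[...,c],-1,0,1)**2 for c in range(3)))
    gr[k]=cv2.GaussianBlur(np.minimum(g,120),(0,0),.7)
def cost(v,ks):
    c=0
    for k in ks:
        for e in E[k]:
            q=proj(d[k],pose(v,e)).astype(np.float32); c-=cv2.remap(gr[k],q[:,:1],q[:,1:],1).mean()
    return c
rng=np.random.default_rng(1)
for ks in (["top"],["scene"],["top","scene"]):
    best=None
    for i in range(30):
        v=v0+rng.normal(size=3)*[.002,.002,.015]
        r=minimize(cost,v,args=(ks,),method="Nelder-Mead",options=dict(initial_simplex=np.vstack([v]+[v+np.eye(3)[j]*[.002,.002,.02] for j in range(3)])))
        if best is None or r.fun<best.fun: best=r
    w=best.x; c,s=np.cos(v0[2]),np.sin(v0[2]); D=w[:2]-v0[:2]
    print(ks,np.round(w,4),best.fun,cost(v0,ks),"delta case mm",np.round([1e3*(D@[c,s]),1e3*(D@[-s,c]),np.degrees(w[2]-v0[2])],1))
    np.save("case_"+"_".join(ks)+".npy",w)
```

```text
['top'] [ 0.557  -0.2592 -1.4462] -695.8698120117188 -685.3685 delta case mm [ 1.5 -1.5 -0.1]
['scene'] [ 0.5611 -0.2595 -1.4342] -587.0442504882812 -577.3775 delta case mm [2.4 2.5 0.6]
['top', 'scene'] [ 0.5573 -0.2593 -1.4477] -1281.58447265625 -1262.7461 delta case mm [ 1.7 -1.2 -0.2]
```

{"fn": "servo_tool", "kwargs": {"plan": [[[0,0,-1.5],[0,-0.2,-0.1]],[[0,0,-3],[0,-0.2,-0.1]],[[0,0,-4.5],[0,-0.2,-0.1]],[[0,0,-6],[0,-0.2,-0.1]],[[0,0,-7.5],[0,-0.2,-0.1]],[[0,0,-8.7],[0,-0.2,-0.1]],[[0,0,-8.7],[0,-0.2,-0.1]],[[0,0,-8.7],[0,-0.2,-0.1]],[[0,0,-8.7],[0,-0.2,-0.1]]]}}

```text
clock: 12.95
position: [0.5579, -0.261, 0.0732]
ee_rot: [1.117, 1.265, -1.117]
force: [0.4, 0.3, -4.7]
width: 0.205
```

```bash
python3 go2.py 0 -.0012 .046;  python3 - <<'E'
from cell import arm
from h import *
p=arm.get_image("scene"); q=arm.get_image("top")
import pickle; pickle.dump([p,q],open("d3.pkl","wb"))
i=cv2.resize(p["frame"][130:220,160:250],None,fx=4.4,fy=4.4,interpolation=cv2.INTER_CUBIC);j=cv2.resize(q["frame"][140:230,280:370],None,fx=4.4,fy=4.4,interpolation=cv2.INTER_CUBIC)
cv2.imwrite("pics/s9.png",np.hstack([i,j]))
E
```

```text
(array([-0.04,  0.04, -4.62]), array([0. , 0. , 0.1]))
[ 0.72  0.65 -0.56  1.72  0.42  0.89  0.11] [ 0.4  0.3 -4.7] 12.95
grasp in case mm: [ 3.4 -0.8 92.2] z axis in case [ 1.    -0.001  0.   ]
```

View pics/s9.png

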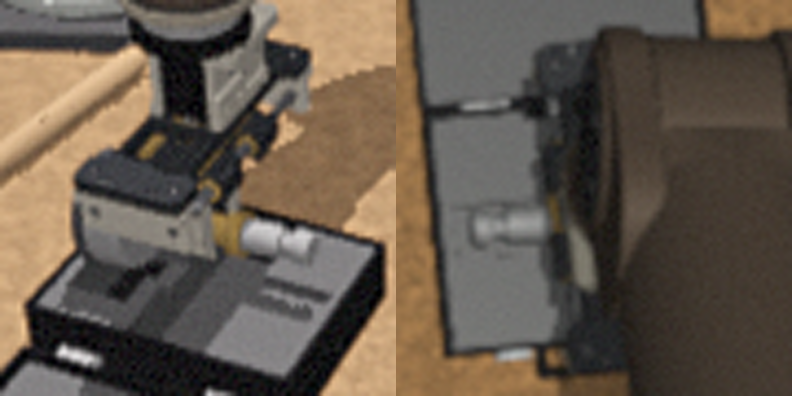

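{"fn": "servo_tool", "kwargs": {"plan": [[[0,0,-0.8],[0,0,0]],[[0,0,-1.6],[0,0,0]],[[0,0.05,-2.4],[0,0,0]],[[0,0.05,-3.1],[0,0,0]],[[0,0.05,-3.6],[0,0,0]],[[0,0.05,-4],[0,0,0]],[[0,0.05,-4],[0,0,0]],[[0,0.05,-4],[0,0,0]]]}}

```text
clock: 13.85
position: [0.558, -0.2606, 0.0334]
ee_rot: [1.117, 1.264, -1.117]
force: [-0.5, 0.7, -3.6]
width: 0.205
```

```bash
python3 go2.py 0 -.0012 .046
```

```text
(array([-0.05, -0.  , -0.64]), array([0. , 0. , 0.1]))
[ 0.7   0.69 -0.53  1.75  0.46  0.82  0.08] [-0.5  0.7 -3.6] 13.85
grasp in case mm: [ 3.  -0.7 52.4] z axis in case [ 1.    -0.002  0.001]
```

{"fn": "servo_tool", "kwargs": {"plan": [[[0,0,-0.15],[0,0,0]],[[0,0,-0.3],[0,0,0]],[[0,0,-0.4],[0,0,0]],[[0,0,-0.5],[0,0,0]],[[0,0,-0.5],[0,0,0]],[[0,0,-0.5],[0,0,0]]]}}

```text
clock: 14.45
position: [0.5584, -0.2603, 0.031]
ee_rot: [1.116, 1.263, -1.117]
force: [-9.9, 4.7, 24.2]
width: 0.203
```

```bash
python3 go2.py 0 -.0012 .046
python3 - <<'E'
from cell import arm
from h import *
p=arm.get_image("scene"); q=arm.get_image("top")
i=cv2.resize(p["frame"][130:220,160:250],None,fx=4.4,fy=4.4,interpolation=cv2.INTER_CUBIC);j=cv2.resize(q["frame"][140:230,280:370],None,fx=4.4,fy=4.4,interpolation=cv2.INTER_CUBIC)
cv2.imwrite("pics/s10.png",np.hstack([i,j]))
E
```

```text
(array([-0.09, -0.03, -0.4 ]), array([0.1, 0.1, 0.1]))
[ 0.7   0.7  -0.53  1.75  0.46  0.82  0.08] [-9.9  4.7 24.2] 14.45
grasp in case mm: [ 2.7 -0.3 50. ] z axis in case [ 1.    -0.001  0.002]
```

View pics/s10.png

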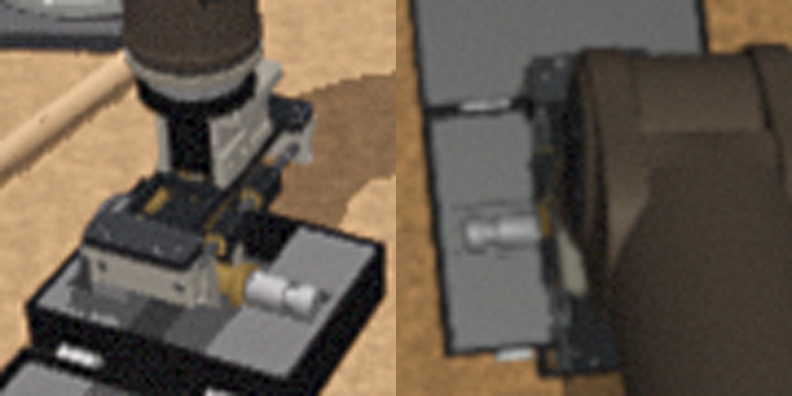

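{"fn": "servo_tool", "kwargs": {"plan": [[[0,0,0.1],[0,0,0]],[[0,0,0.15],[0,0,0]],[[0,0,0.15],[0,0,0]],[[0,0,0.15],[0,0,0]]]}}

```text
clock: 14.95
position: [0.5587, -0.2605, 0.0325]
ee_rot: [1.116, 1.262, -1.116]
force: [-0.0, -0.3, -0.9]
width: 0.207
```

```bash
python3 go2.py 0 -.0012 .046
python3 - <<'E'
from cell import arm
from tgt import *
p=arm.get_image("scene"); q=arm.get_image("top"); c=np.load("case_top_scene.npy"); s=cur()
def pose(v,X):
    c,s=np.cos(v[2]),np.sin(v[2]); return np.c_[v[0]+c*X[:,0]-s*X[:,1],v[1]+s*X[:,0]+c*X[:,1],X[:,2]]
rect=lambda x0,x1,w,z:np.array([[x0,-w/2,z],[x1,-w/2,z],[x1,w/2,z],[x0,w/2,z],[x0,-w/2,z]])
ims=[]
for im,(x0,y0,w) in ((p,(190,165,60)),(q,(280,165,60))):
    k=6.6; i=cv2.resize(im["frame"][y0:y0+w,x0:x0+w],None,fx=k,fy=k,interpolation=cv2.INTER_CUBIC)
    ims.append(i.copy())
    cv2.polylines(i,[np.round((proj(im,pose(c,rect(-.085,-.033,.034,.046)))+.5-[x0,y0])*k).astype(int)],False,(0,255,0),1)
    ims.append(i)
cv2.imwrite("pics/s11.png",np.vstack([np.hstack(ims[:2]),np.hstack(ims[2:])])[:, :]);
E
```

```text
(array([-0.13, -0.02, -0.55]), array([0.1, 0.1, 0.1]))
[ 0.7   0.7  -0.53  1.75  0.46  0.82  0.08] [-0.  -0.3 -0.9] 14.95
grasp in case mm: [ 2.9  0.  51.5] z axis in case [ 1.    -0.001  0.002]
```

View pics/s11.png

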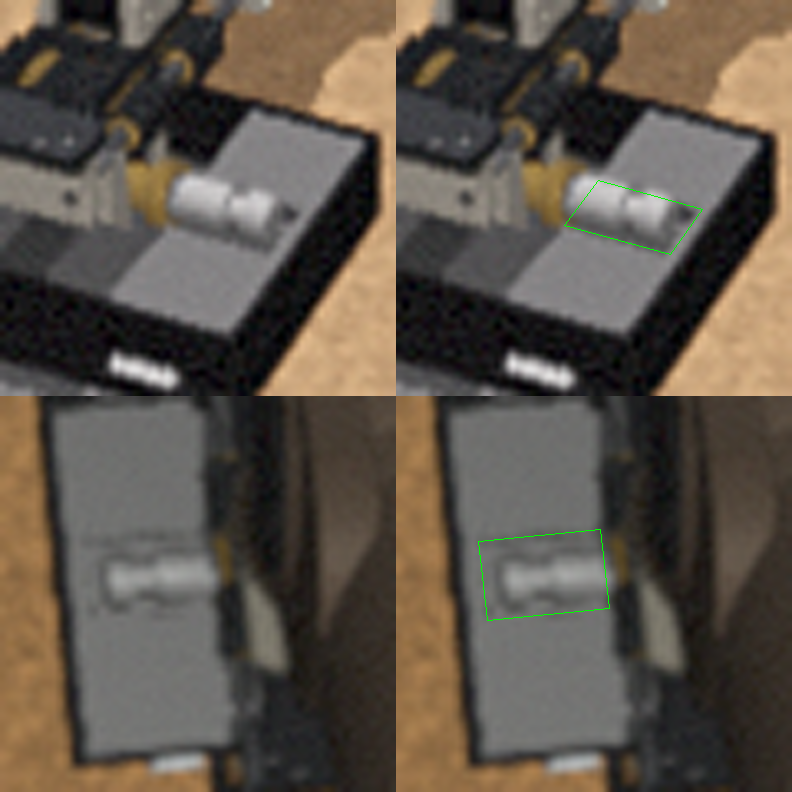

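{"fn": "servo_tool", "kwargs": {"plan": [[[0,0,0],[0,0,0]],[[0,0,0],[0,0,0]],[[0,0,0],[0,0,0]]], "squeeze": 10}}

```text
clock: 15.35
position: [0.5586, -0.2604, 0.0324]
ee_rot: [1.116, 1.263, -1.116]
force: [0.4, 0.7, -0.7]
width: 0.211
```

{"fn": "servo_tool", "kwargs": {"plan": [[[0,0,-0.1],[0,0,0]],[[0,0,-0.2],[0,0,0]],[[0,0,-0.3],[0,0,0]],[[0,0,-0.3],[0,0,0]]], "squeeze": 4}}

```text
clock: 15.75
position: [0.5588, -0.2606, 0.0297]
ee_rot: [1.116, 1.262, -1.116]
force: [-1.6, 0.8, 4.3]
width: 0.215
```

```bash
python3 go2.py 0 -.0012 .046
python3 - <<'E'
from cell import arm
from tgt import *
p=arm.get_image("scene"); q=arm.get_image("top")
pickle.dump([p,q],open("d4.pkl","wb"))
ims=[]
for im,(x0,y0,w) in ((p,(170,155,80)),(q,(280,155,80))):
    ims.append(cv2.resize(im["frame"][y0:y0+w,x0:x0+w],None,fx=5,fy=5,interpolation=cv2.INTER_CUBIC))
cv2.imwrite("pics/s12.png",np.hstack(ims));
E
```

```text
(array([-0.13, -0.01, -0.27]), array([0.1, 0.1, 0.1]))
[ 0.7   0.7  -0.53  1.75  0.46  0.81  0.08] [-1.6  0.8  4.3] 15.75
grasp in case mm: [ 3.   0.1 48.7] z axis in case [ 1.    -0.001  0.002]
```

View pics/s12.png

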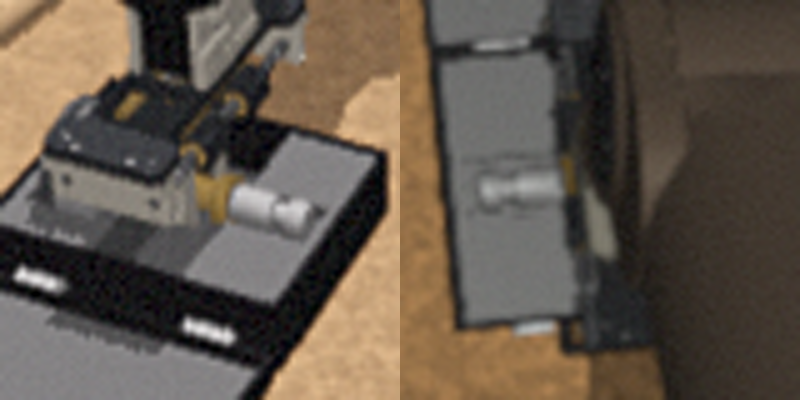

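Run:
```python
from tgt import *
ps=pickle.load(open("d4.pkl","rb")); c=np.load("case_top_scene.npy")
def pose(v,X):
    c,s=np.cos(v[2]),np.sin(v[2]); return np.c_[v[0]+c*X[:,0]-s*X[:,1],v[1]+s*X[:,0]+c*X[:,1],X[:,2]]
t=np.linspace(0,2*np.pi,40); rows=[]
for h in (.046,.051):
    ims=[]
    for p,(x0,y0) in zip(ps,[(200,175),(285,170)]):
        k=7; im=cv2.resize(p["frame"][y0:y0+42,x0:x0+57],None,fx=k,fy=k,interpolation=cv2.INTER_CUBIC)
        for x,r,col in [(-.078,.011,(0,0,255)),(-.030,.011,(0,255,0)),(-.030,.016,(0,255,0)),(-.020,.016,(255,0,0))]:
            P=pose(c,np.c_[np.full(40,x),r*np.cos(t),h+r*np.sin(t)])
            cv2.polylines(im,[np.round((proj(p,P)+.5-[x0,y0])*k).astype(int)],True,col,1)
        ims.append(im)
    rows.append(np.hstack(ims))
cv2.imwrite("pics/ov.png",np.vstack(rows))
```

```text
(no output)
```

View pics/ov.png

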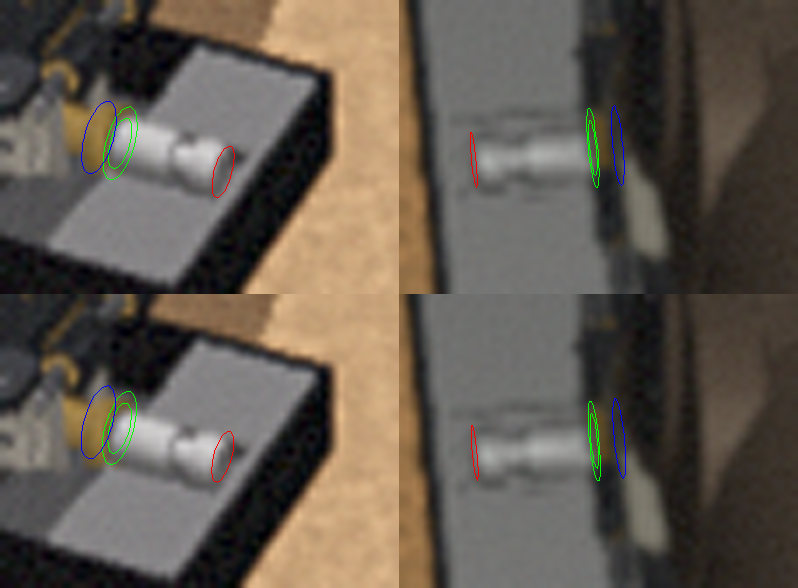

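{"fn": "servo_tool", "kwargs": {"plan": [[[0,0,0],[0,0,0]],[[0,0,0],[0,0,0]],[[0,0,0],[0,0,0]],[[0,0,0],[0,0,0]],[[0,0,0],[0,0,0]]], "grip": 0.5}}

```text
clock: 16.35
position: [0.5588, -0.2605, 0.0295]
ee_rot: [1.116, 1.262, -1.116]
force: [-0.5, 0.6, -0.6]
width: 0.5
```

```bash
python3 go2.py 0 -.0012 .046
python3 - <<'E'
from tgt import *
from cell import arm
ps=[arm.get_image("scene"),arm.get_image("top")]; c=np.load("case_top_scene.npy")
def pose(v,X):
    c,s=np.cos(v[2]),np.sin(v[2]); return np.c_[v[0]+c*X[:,0]-s*X[:,1],v[1]+s*X[:,0]+c*X[:,1],X[:,2]]
t=np.linspace(0,2*np.pi,40); rows=[]
for h in (.046,):
    ims=[]
    for p,(x0,y0) in zip(ps,[(200,165),(285,160)]):
        k=7; im=cv2.resize(p["frame"][y0:y0+60,x0:x0+57],None,fx=k,fy=k,interpolation=cv2.INTER_CUBIC)
        for x,r,col in [(-.078,.011,(0,0,255)),(-.030,.011,(0,255,0))]:
            P=pose(c,np.c_[np.full(40,x),r*np.cos(t),h+r*np.sin(t)])
            cv2.polylines(im,[np.round((proj(p,P)+.5-[x0,y0])*k).astype(int)],True,col,1)
        ims.append(im)
    rows.append(np.hstack(ims))
cv2.imwrite("pics/ov2.png",np.vstack(rows))
E
```

```text
(array([-0.13, -0.01, -0.25]), array([0.1, 0.1, 0.1]))
[ 0.7   0.7  -0.53  1.75  0.46  0.81  0.08] [-0.5  0.6 -0.6] 16.35
grasp in case mm: [ 3.   0.1 48.5] z axis in case [ 1.    -0.001  0.002]
```

View pics/ov2.png

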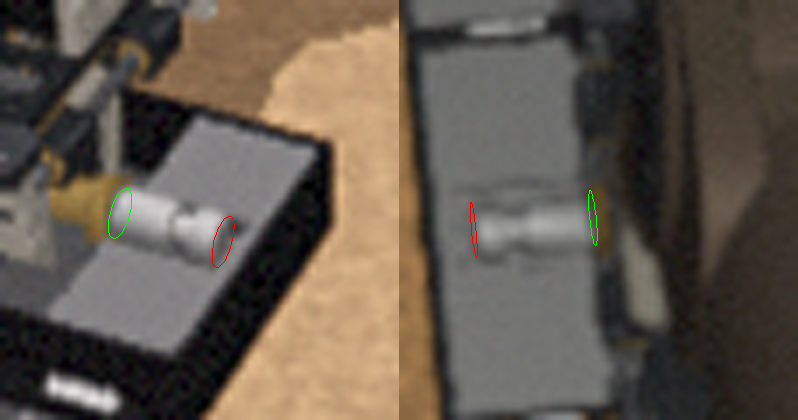

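{"fn": "servo_tool", "kwargs": {"plan": [[[0,0,1],[0,0,0]],[[0,0,3],[0,0,0]],[[0,0,6],[0,0,0]],[[0,0,10],[0,0,0]],[[0,0,14],[0,0,0]],[[-2,3,18],[0,0,0]],[[-5,7,21],[0,0,0]],[[-9,10,23],[0,0,0]],[[-13,10,24],[0,0,0]],[[-17,10,24],[0,0,0]],[[-20,10,24],[0,0,0]],[[-20,10,24],[0,0,0]]]}}

```text
clock: 17.65
position: [0.3551, -0.1604, 0.2702]
ee_rot: [1.115, 1.261, -1.12]
force: [0.3, 0.5, 1.4]
width: 0.498
```

Run:
```python
from tgt import *
from cell import arm
ps=[arm.get_image("scene"),arm.get_image("top")]; c=np.load("case_top_scene.npy"); s=cur(); print(s["clock"],s["force"].round(1),s["dq"].round(2))
pickle.dump(ps,open("d5.pkl","wb"))
ims=[]
for p,(x0,y0) in zip(ps,[(150,140),(270,140)]):
    k=4; im=cv2.resize(p["frame"][y0:y0+100,x0:x0+100],None,fx=k,fy=k,interpolation=cv2.INTER_CUBIC); ims.append(im)
cv2.imwrite("pics/fin.png",np.hstack(ims)); cv2.imwrite("pics/finf.png",np.hstack([cv2.resize(p["frame"],(400,300)) for p in ps]))
p=ps[0]; crop(p,290,170,370,230,8,"pics/slv.png")
```

```text
17.75 [ 0.  -0.4 -0.5] [-0.02  0.04 -0.   -0.03  0.01 -0.01 -0.01]
```

View pics/fin.png

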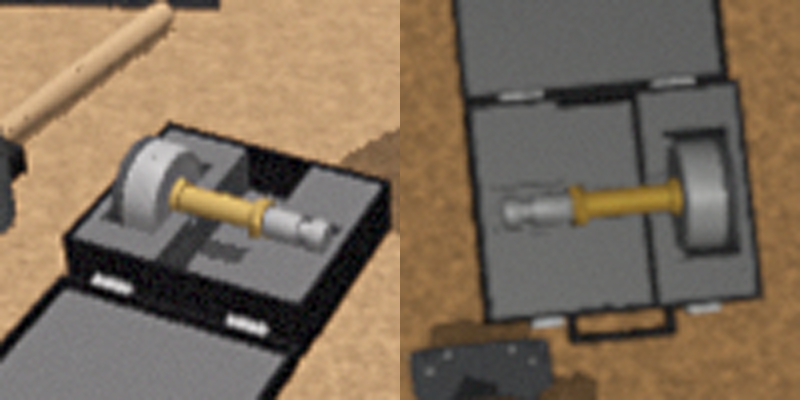

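View pics/slv.png

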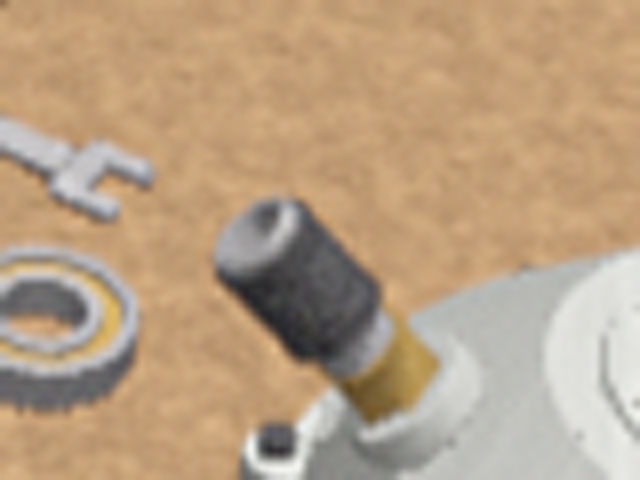

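View pics/finf.png

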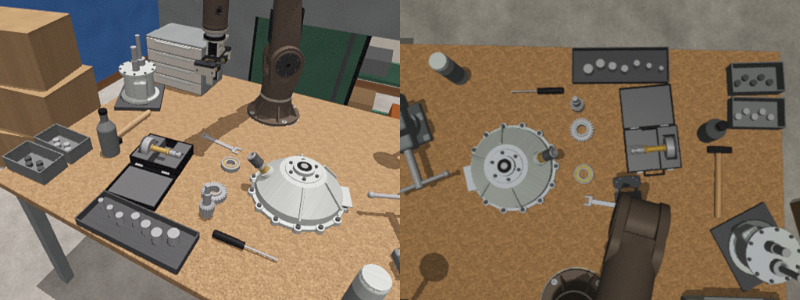

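Run:
```python
from tgt import *
ps=pickle.load(open("d5.pkl","rb")); c=np.load("case_top_scene.npy")
def pose(v,X):
    c,s=np.cos(v[2]),np.sin(v[2]); return np.c_[v[0]+c*X[:,0]-s*X[:,1],v[1]+s*X[:,0]+c*X[:,1],X[:,2]]
t=np.linspace(0,2*np.pi,40); ims=[]
for p,(x0,y0) in zip(ps,[(170,165),(285,160)]):
    k=6.5; im=cv2.resize(p["frame"][y0:y0+60,x0:x0+75],None,fx=k,fy=k,interpolation=cv2.INTER_CUBIC); im0=im.copy()
    for z,r,col in [(0,.011,(0,0,255)),(.048,.011,(0,255,0)),(.124,.04,(255,0,0)),(.158,.04,(255,0,255)),(.058,.01,(255,255,0)),(.124,.01,(255,255,0))]:
        P=pose(c,np.c_[np.full(40,z-.078),r*np.cos(t),.046+r*np.sin(t)])
        cv2.polylines(im,[np.round((proj(p,P)+.5-[x0,y0])*k).astype(int)],True,col,1)
    ims.append(im)
cv2.imwrite("pics/ov3.png",cv2.resize(np.hstack(ims),None,fx=.82,fy=.82))
cs=lambda uv:uv
T=tri(ps,[[230.7,197.5],[295.2,192.5]]); cx=np.array([np.cos(c[2]),np.sin(c[2]),0]); g=T-np.r_[c[:2],0]; print("tip in case",np.round([g@cx*1e3,(g@[-cx[1],cx[0],0])*1e3,g[2]*1e3],1))
```

```text
tip in case [-77.1  -0.7  50.7]
```

View pics/ov3.png

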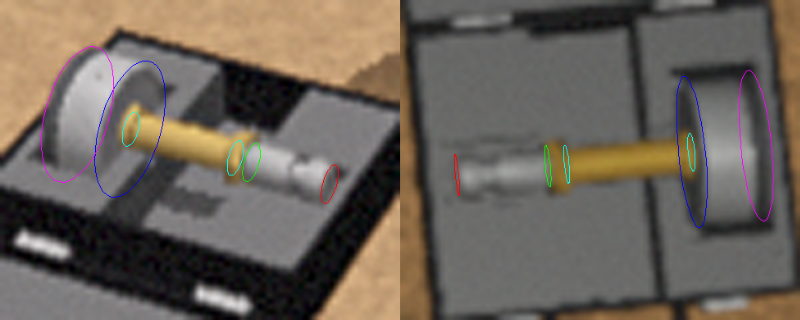

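Run:
```python
from tgt import *
ps=pickle.load(open("d5.pkl","rb")); c=np.load("case_top_scene.npy")
gr=[]
for p in ps:
    f=cv2.GaussianBlur(p["frame"],(0,0),.7).astype(np.float32)
    g=np.sqrt(sum(cv2.Sobel(f[...,k],-1,1,0)**2+cv2.Sobel(f[...,k],-1,0,1)**2 for k in range(3)))
    gr.append(cv2.GaussianBlur(np.minimum(g,150),(0,0),.6))
def cost(v):
    x,y,z,pit,yaw=v; tot=0
    o=np.r_[c[:2],0]+x*np.array([np.cos(c[2]),np.sin(c[2]),0])+y*np.array([-np.sin(c[2]),np.cos(c[2]),0])+[0,0,z]
    w=c[2]+yaw; a=np.array([np.cos(w)*np.cos(pit),np.sin(w)*np.cos(pit),np.sin(pit)])
    for p,g in zip(ps,gr):
        for z0,z1,r,wt in [(.062,.115,.010,2),(.012,.046,.011,1)]:
            s=np.cross(a,p["position"]-o); s/=np.linalg.norm(s)
            for q in (1,-1):
                P=o+np.linspace(z0,z1,30)[:,None]*a+q*r*s; u=proj(p,P).astype(np.float32)
                tot-=wt*cv2.remap(g,u[:,:1],u[:,1:],1).mean()
        t=np.linspace(0,2*np.pi,60)[:,None]; n=np.cross(a,[0,0,1]);n/=np.linalg.norm(n);b=np.cross(n,a)
        P=o+.048*a+np.array([q*s*.0145 for q in np.linspace(-.6,.6,12)]); u=proj(p,P).astype(np.float32); tot-=cv2.remap(g,u[:,:1],u[:,1:],1).mean()
    return tot
rng=np.random.default_rng(0); R_=[]
for i in range(60):
    v=np.array([-.078,0,.047,0,0])+rng.normal(size=5)*[.003,.002,.003,.03,.02]
    r=minimize(cost,v,method="Nelder-Mead",options=dict(maxiter=1500,maxfev=3000,initial_simplex=np.vstack([v]+[v+np.eye(5)[j]*[.003,.002,.003,.03,.02][j] for j in range(5)])))
    R_.append((r.fun,r.x))
R_.sort(key=lambda q:q[0])
for f,x in R_[:4]: print(round(f,1),np.round(x[:3]*1e3,1),np.round(np.degrees(x[3:]),1))
```

```text
-1992.6 [-58.1  -5.   57.1] [-6.8  1.8]
-1992.0 [-58.6  -6.   55.2] [-5.1  3.1]
-1991.6 [-57.1   2.1  62.2] [-10.5  -3.3]
-1990.6 [-58.2  -3.3  56.6] [-6.6  0.7]
```

Run:
```python
from tgt import *
ps=pickle.load(open("d5.pkl","rb")); c=np.load("case_top_scene.npy"); cx=np.array([np.cos(c[2]),np.sin(c[2]),0]);cy=[-cx[1],cx[0],0]
S=lambda x,y:[150+x/4-.5,140+y/4-.5]; T=lambda x,y:[270+(x-400)/4-.5,140+y/4-.5]
for n,a,b in [("hex",S(259,217),T(578,205)),("collar",S(179,194),T(675,196)),("tip",S(328,231),T(504,213))]:
    X=tri(ps,[a,b]); g=X-np.r_[c[:2],0]; print(n,np.round([g@cx*1e3,g@cy*1e3,g[2]*1e3],1),"resid px",np.round(np.r_[proj(ps[0],X)[0]-a,proj(ps[1],X)[0]-b],1))
ims=[cv2.resize(ps[0]["frame"][165:210,175:240],None,fx=12,fy=12,interpolation=cv2.INTER_CUBIC)]
cv2.imwrite("pics/zz.png",ims[0])
```

```text
hex [-23.7  -0.5  47.7] resid px [ 0.5  0.1  0.5 -0.3]
collar [44.2 -1.  48.1] resid px [ 0.4  0.1  0.4 -0.2]
tip [-77.6  -2.   51. ] resid px [-0.1 -0.  -0.1  0. ]
```

View pics/zz.png

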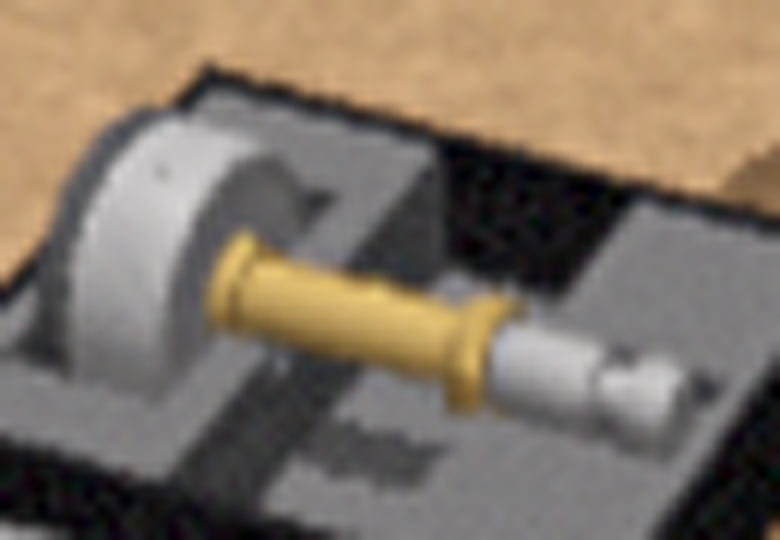

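{"fn": "servo_tool", "kwargs": {"plan": [[[0,0,0],[0,0,0]],[[0,0,0],[0,0,0]]]}}

```text
clock: 17.95
position: [0.3598, -0.1604, 0.2707]
ee_rot: [1.116, 1.26, -1.116]
force: [0.4, 1.2, 0.0]
width: 0.499
```

Run:
```python
from cell import arm
s=arm.observe(); print(s["clock"],s["force"].round(1),abs(s["dq"]).max()); print(arm.sign_off())
```

```text
17.95 [0.4 1.2 0. ] 0.0077480786525609855
the job is handed in; nothing more can be done
None
```

The gauge is off the coupling and lying in its case, and the job was handed in at about 18 s of the 48 s allowed.

**What I did:** I gripped the sleeve and drew it back about 9 mm, against roughly 11–13 N. The gauge popped out. I then let go, gripped the stem and drew the gauge straight out. I levelled it over the case, lowered it into its outline and moved the arm clear.

**Last checks:**
- **Gauge position:** the tip is at about case x = -77 mm and 1–2 mm off the middle line. The gauge looks in line with the case.
- **Gauge height:** the hexagon and the collar beside the head both measured about 48 mm above the bench, so it lies level. The tip alone measured 51 mm. I put that down to the lower half of the nipple being hidden in the foam, but I couldn't confirm it. An automatic edge fit of the whole gauge landed at an implausible pose, so I ignored it.
- **Sleeve:** in the picture it looks fully forward, with the bare body showing behind it as at the start. I had no direct reading of the joint.
- **Contact:** the gauge touched down harder than intended, with about 24 N on the wrist sensor (roughly 28 N on the case against its 60 N limit). I backed off, eased the grip to 4 N and let it settle before opening the fingers.
- **Bystanders:** none looked moved in the final pictures, judged by eye only.

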